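# Hang the cordless label scanner on the sprung retractor hook

### The arm

A 6-joint arm with a two-finger parallel gripper is mounted at the origin on the work surface. World frame = base frame: x ahead of the robot, y to its left, z up, the work surface at z = 0. Lengths are in mm, angles in rad, forces in N, time in s.
With the tool pointing down it reaches from about 300 to 775 mm from the base axis. Payload 14.6 kg.
Tool frame: the origin (TCP) lies midway between the tips of the shut fingers; the grasp point (between the pads) lies 19 mm behind it (manip.grip_depth is the distance from the TCP to the grasp point, in mm); x points along the fingers, y is the direction in which the jaws open and shut, and the axes are right-handed (so a half turn about x gives the same grasp; the last joint's range is limited). The gripper opens to 94 mm and grips with 3 to 60 N. Pads are 16 mm wide; open, the fingers measure 119 mm over their backs; the gripper's body (75 mm by 177 mm) begins 78 mm behind the grasp point.
Start: joints at [1.228, 0.3, 1.521, -0, 1.321, -0.067], TCP at [149.772, 529.205, 205.446] pointing down, gripper open.
Joint ranges: [-3.03, 3.03], [-0.79, 2.21], [0.23, 2.52], [-1.04, 4.18], [0, 3.07], [-2.55, 2.55]. Speed limits (rad/s): [2.22, 2.22, 2.57, 3.14, 3.14, 3.14].

### API

Orientations are given as [roll, pitch, yaw] about the fixed x, y, z axes, in that order (R = Rz(yaw) Ry(pitch) Rx(roll)).
In Python, from cell import readout, cams, ticket, manip gives the robot as it stands. The module is installed in compiled form; this text tells all that it offers.
- The arm moves only by the tool apply_moves, never from a script. Its argument "plan" is one flat list of numbers, 7 for each row, row after row: the turn, a rotation vector about the tool's x, y, z in rad, then the shift along the tool's x, y, z in m, then the opening in per cent of the stroke, from 0 (shut) to 100 (fully open). In form: [wx, wy, wz, x, y, z, fingers, wx, wy, wz, x, y, z, fingers, ...]. A call has 1 to 5 rows; each row shifts and turns the commanded pose from where the row before left it, along the tool's axes as they then stand; what a row does not reach is not made up. A row lasts 1/8 s, in which the tool goes at most 62.5 mm and 10.7 degrees, less where a joint would pass 70% of its speed; a pose out of reach is approached as far as the arm can. A call with a gripper value outside its range is refused whole. The fingers move at their own pace and stop on an object; "force" is the grip in N (left out, the last holds). Time passes only in rows, so rows that do not move let the fingers close. It gives the time, the measured TCP pose, the force and the opening at its end, in the units of the state.
- readout.read_state(): the state, without advancing time (a new reading comes with each control period).
- cams.camera(name): name is "scene" or "top" or "wrist"; returns a dict with "image" (480x640x3 uint8, red, green, blue), "fovy" (degrees; the focal length in pixels is half the picture's height over the tangent of half this angle, whatever the lens; pixels are square), "cx", "cy" (the principal point, pixels), "position" and "orientation" of the camera in the world; the wrist camera has in their place "T_tool_cam" (4x4, takes a point from camera to tool coordinates, whose origin is the TCP and whose axes are the tool frame's). Camera axes: x right, y down, z forward; pixel columns grow to the right and rows downward; lengths in mm; the calibration is good to about 2 mm. The wrist camera is an equidistant fisheye: a pixel r from the principal point sees the ray r / f radians off the axis. A picture is of the moment at which its call begins: read the wrist's pose just before it. There is no depth.
- ticket.sign_off(): hands the job in, once; it reports no verdict.
The state is a dict: "clock": time; "joints": joint angles; "qd": joint speeds; "effort": joint torques, N m; "eef_pos": TCP position; "eef_rot": TCP orientation; "wrist_force": force on the tool from outside, world axes, zero at the start; "moment": the same for the moment, N m; "finger_gap": finger opening in mm.
Only numpy, scipy, OpenCV 4.12 (cv2) and the standard library are available. Lean on these libraries where they do the work, as an engineer would, in place of code of your own. Each camera call takes 0.05 s, during which the arm holds its last target.

### The job

The cordless label scanner stands in its charging cradle. Take the sprung retractor hook by its rubber grip, draw it down against its pull and work it by feel through the wire bail on top of the scanner without forcing it, then let it rise slowly, never letting it fly up, so that it draws the scanner out of the cradle. Leave the scanner hanging still on the hook with the retractor back up at its top stop, and leave the other things on the bench where they are.

Things in the scene. Friction and masses are not known exactly. Their poses are not given: they have to be found in the camera images.
- hook: Steel hook under the jib's end, 8 mm round bar. Origin: on its vertical swivel axis, inner bottom of the bowl, where a hooked bar seats. z up, x-z is the hook's plane, mouth to -x. Bowl inside from x -5.5 to +5.5 mm, underside 8 mm below origin; point: outer side x -13.5, top z +13 mm; shank at x +5.5 to +13.5. The forearm above it starts at z +44, ends at +64 mm.
- hook_mouth (a point): Middle of the hook's mouth, at x -8, z +20 mm from the hook's origin. A thin brass spring latch hangs across it from a pivot at z +35 down to +12 mm. A bar coming in at z +17 to +23 mm pushes it inwards with 1.5 to 5 N for about 12 mm, then it meets its stop and turns hard: the bar is then inside the point; as the hook rises the bar drops into the bowl and the latch shuts above it.
- hook_grip (a point): Middle of the hook's black rubber grip block, 90 mm above the hook's origin on its swivel axis, same axes as the hook. Block 42 mm in x, 20 mm thick in y (pinch it across this, from above), 40 mm tall; orange cap on top up to 22 mm above this point; forearm's top 26 mm below it.
- balancer (a joint): How far the sprung carriage with the jib and hook is drawn down, m: 0 at the top stop, 0.14 at the bottom stop. At 0 the hook's origin is 236 mm above the table. The spring always pulls up: about 7 N net at the top, 10 N at 0.14, still upwards to the top stop with the scanner hung on. Let go when drawn down, it flies up. The hook stays upright.
- column: Fixed column of the retractor: foot 120 x 130 mm, post 40 mm square, 460 mm tall. Origin: centre of its underside. Jib of two 240 mm links, shoulder axis at x -55 mm, elbow on the far side from the robot. Jib and hook swivel (2.3 rad each way) turn freely: the gripped hook can be carried level anywhere within 0.46 m of the shoulder and turned; it stays where it is left.
- scanner: White and black cordless label scanner, about 0.25 kg (varies), upright and loose in the cradle with 1.5 mm play to each side. Origin: middle of its handle's bottom end. z up, x backwards along the head (window to -x). Handle 34 x 28 mm, 45 mm of it inside the socket; head 88 mm (x) x 56 mm (y), z 68 to 110 mm, with the bail on top.
- scanner_top (a point): Middle of the top of the scanner's head, 110 mm above its origin, same axes. Here stands the bail: a loop of 6 mm wire, top bar along y, its middle 44 mm above this point, leg centres 34 mm apart, on a clamp block 14 mm long (x), 8 mm high. It is clamped tight somewhere from x -18 to +18 mm: where is not tracked, see or feel it. Pressing on it with over 15 N is forcing it.
- cradle: Grey charging cradle, fixed: foot 130 x 100 x 10 mm, socket block 55 x 49 mm, up to 55 mm high, open at the top. Origin: centre of its underside; the scanner's origin stands 10 mm above it, axes alike.
- tape_a: Loose beige tape dispenser, 140 x 58 x 100 mm, bystander. Origin: centre of its underside.
- tape_b: Second loose beige tape dispenser, 140 x 58 x 100 mm, bystander. Origin: centre of its underside.
- tray: Loose steel instrument tray, 270 x 190 x 50 mm, bystander. Origin: centre of its underside.
- swabs: Loose white stack of swabs, 60 x 60 x 22 mm, bystander. Origin: centre of its underside.
- forceps: Loose steel ring-handled forceps, 150 mm long, lying flat, bystander. Origin: near its rings, on the table.
- tweezers: Loose steel tweezers, 125 mm long, lying flat, bystander. Origin: mid-length, on the table.
- spray: Loose white bottle, 68 mm diameter, 170 mm tall, bystander. Origin: centre of its underside.
There are look-alikes about, which are no part of the job. What is shaped like the scanner but red is not meant. What is shaped like the cradle but green is not meant.

How it is judged:
By the outcome, as a careful person would: the job done as asked, in the order asked, and still so for the second after the job is handed in, with the robot touching nothing.
It also fails if it takes over 58 s, if anything falls off the work surface, if the arm or the gripper's body presses on something with over 40 N, if the wrist force passes 120 N, or if a joint passes its speed limit or range.

## Working session

There is one attempt and no reset: what is moved stays moved. The work goes in short steps, Python scripts to look and compute and a tool call to move; the robot and the scene stay as the last step left them, time stands still between calls to the robot, and variables do not carry over. Pictures are saved under pics/ and viewed, and the job is handed in when it is done.

Besides the shell and the picture viewer there is one more tool, called after ">>>" as name(argument=value, ...) on one line, values as JSON. apply_moves: Moves the arm, as the interface text tells. Its arguments: {"type":"object","properties":{"plan":{"type":"array","items":{"type":"number"}},"force":{"type":"number"}},"required":["plan"]}

```bash
mkdir -p pics; python3 - <<'E'
from cell import readout,cams
import cv2,json,numpy as np
s=readout.read_state();print(s)
for n in("scene","top","wrist"):
    c=cams.camera(n);cv2.imwrite(f"pics/{n}0.png",c["image"][:,:,::-1])
    print(n,{k:(np.round(v,3).tolist() if not isinstance(v,str) else v) for k,v in c.items() if k!="image"})
E
```

```text
{'clock': 0.0, 'joints': array([ 1.22838497e+00,  3.00482039e-01,  1.52157729e+00,  1.16870904e-05,
        1.32070608e+00, -6.65981227e-02]), 'qd': array([ 0.00024254, -0.00135117,  0.00085527, -0.00061445, -0.00161625,
        0.00204057]), 'effort': array([-2.26513730e-03, -5.31800616e+01, -3.52731764e+01,  7.07883853e-02,
        2.44493445e-02, -5.24157784e-06]), 'eef_pos': array([149.69154645, 528.96407966, 204.88193836]), 'eef_rot': array([-1.64704672,  1.56962352, -1.92286286]), 'wrist_force': array([-0.33192096,  0.46476303,  0.10261693]), 'moment': array([0.05458647, 0.01348463, 0.01718161]), 'finger_gap': 93.72724280836123}
scene {'fovy': 53.81, 'cx': 314.06, 'cy': 236.453, 'position': [991.217, -772.884, 785.23], 'orientation': [-2.135, 0.003, 0.504]}
top {'fovy': 43.395, 'cx': 323.44, 'cy': 239.763, 'position': [331.169, 46.7, 1568.109], 'orientation': [-2.987, -0.011, -1.561]}
wrist {'fovy': 65.706, 'cx': 316.404, 'cy': 235.915, 'T_tool_cam': [[0.001, -0.283, 0.959, -181.488], [1.0, 0.001, -0.001, 0.688], [-0.001, 0.959, 0.283, -83.017], [0.0, 0.0, 0.0, 1.0]]}
```

View pics/scene0.png

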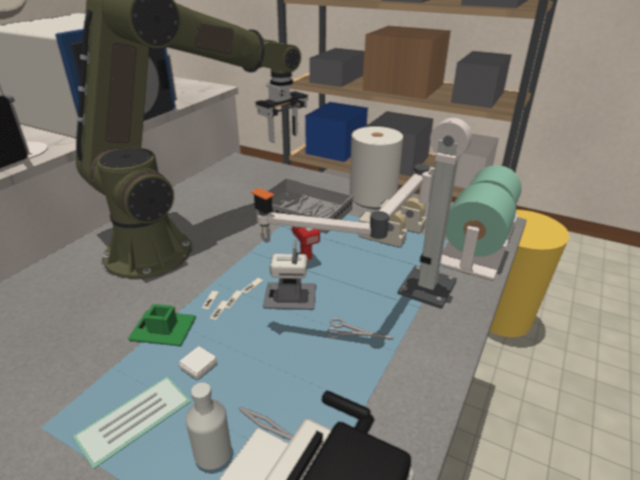

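View pics/top0.png

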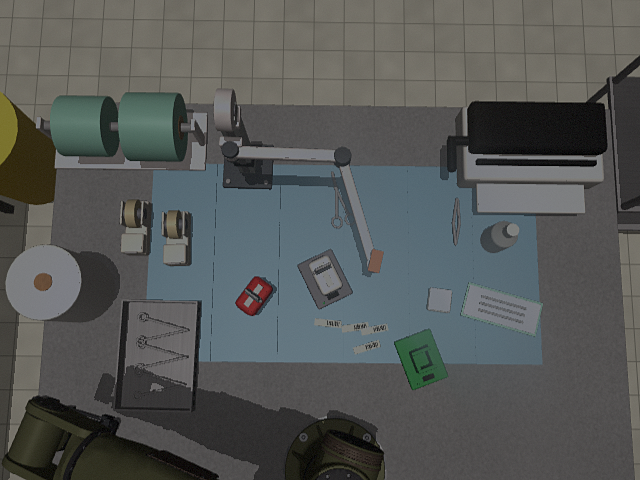

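View pics/wrist0.png

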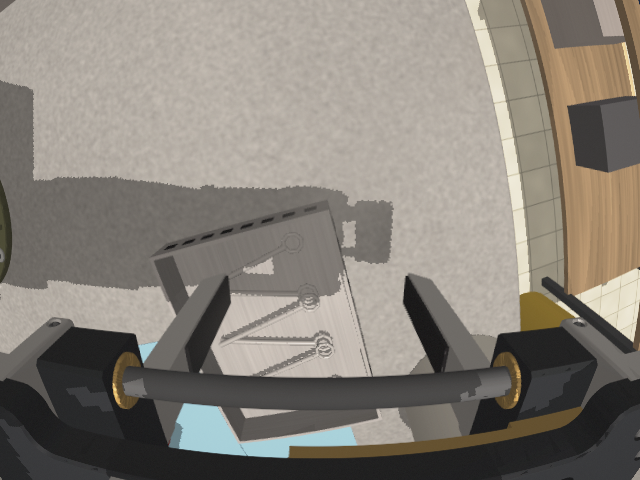

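The white scanner in its grey cradle is at top (326,278), scene (290,275). The red look-alike is at top (255,296), and the empty green cradle at top (420,358). The hook, with its orange cap, is at top (375,261), scene (263,195). Enlarging to confirm.

```bash
cat > h.py <<'E'
import numpy as np,cv2
from scipy.spatial.transform import Rotation as Ro
from cell import readout,cams
def rot(o): return Ro.from_euler('xyz',o).as_matrix()
def cal(n):
    c=cams.camera(n); c['f']=240/np.tan(np.radians(c['fovy'])/2); return c
def ray(c,u,v):
    d=np.array([(u-c['cx'])/c['f'],(v-c['cy'])/c['f'],1]);return np.array(c['position'],float),rot(c['orientation'])@d
def atz(c,u,v,z):
    p,d=ray(c,u,v);return p+d*(z-p[2])/d[2]
def proj(c,P):
    q=rot(c['orientation']).T@(np.array(P,float)-c['position']);return c['cx']+c['f']*q[0]/q[2],c['cy']+c['f']*q[1]/q[2]
def tri(ca,a,cb,b):
    p,d=ray(ca,*a);q,e=ray(cb,*b);A=np.stack([d,-e],1);t=np.linalg.lstsq(A,q-p,rcond=None)[0]
    x,y=p+d*t[0],q+e*t[1];return (x+y)/2,np.linalg.norm(x-y)
def crop(c,x0,y0,w,h,k,name):
    im=c['image'][y0:y0+h,x0:x0+w,::-1];cv2.imwrite('pics/'+name,cv2.resize(im,None,fx=k,fy=k,interpolation=cv2.INTER_CUBIC))
def wproj(c,T,P):
    Tc=T@np.array(c['T_tool_cam']);q=np.linalg.inv(Tc)@np.append(P,1);q=q[:3]
    r=np.hypot(q[0],q[1]);th=np.arctan2(r,q[2]);return c['cx']+c['f']*th*q[0]/r,c['cy']+c['f']*th*q[1]/r
def wray(c,T,u,v):
    x,y=(u-c['cx']),(v-c['cy']);r=np.hypot(x,y);th=r/c['f'];d=np.array([np.sin(th)*x/r,np.sin(th)*y/r,np.cos(th)])
    Tc=T@np.array(c['T_tool_cam']);return Tc[:3,3],Tc[:3,:3]@d
def tool(s=None):
    s=s or readout.read_state();T=np.eye(4);T[:3,:3]=rot(s['eef_rot']);T[:3,3]=s['eef_pos'];return T
E
python3 - <<'E'
from h import *
t=cal('top');s=cal('scene')
crop(t,290,230,110,90,7,'t1.png');crop(s,230,180,110,140,5,'s1.png');crop(t,215,130,160,120,5,'t2.png')
E
```

```text
(no output)
```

View pics/t1.png

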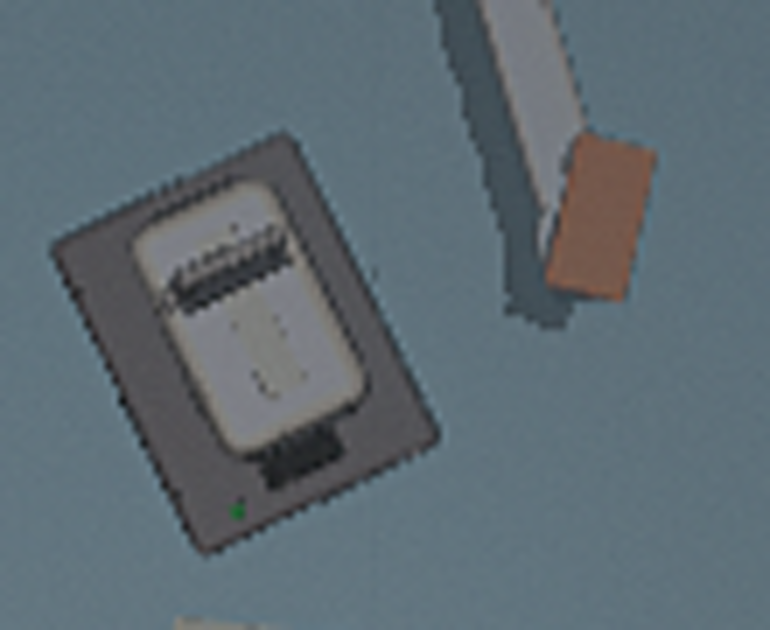

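View pics/s1.png

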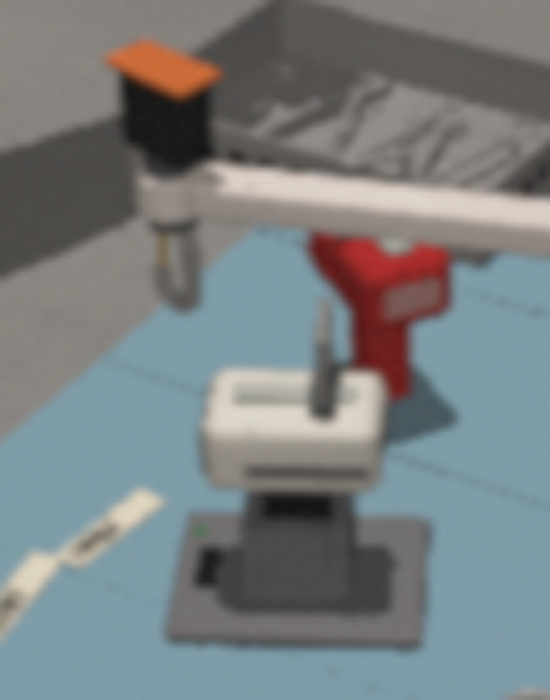

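View pics/t2.png

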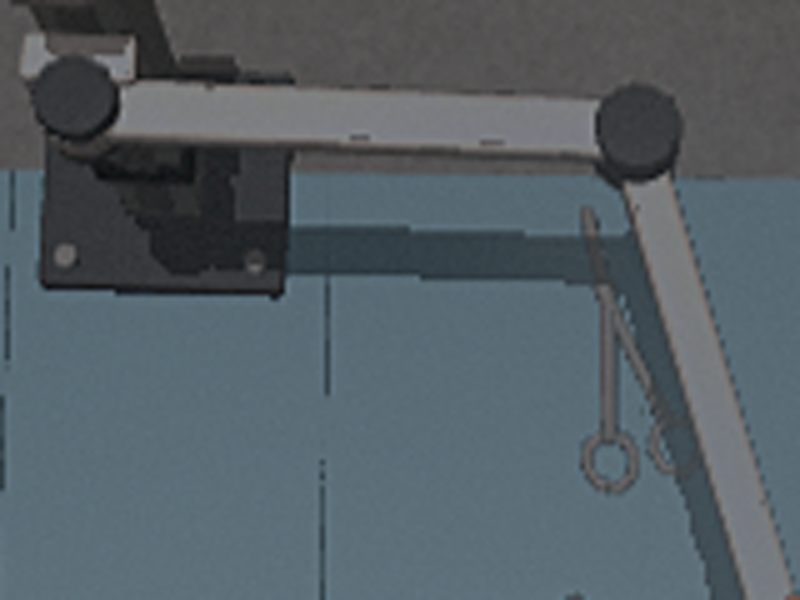

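```bash
python3 - <<'E'
from h import *
t=cal('top');s=cal('scene')
U=lambda x,y:(290+x/7-.43,230+y/7-.43)
f=[atz(t,*U(*p),10) for p in [(285,130),(437,437),(205,555),(52,245)]]
print(np.round(f,1));c=np.mean(f,0);print('cradle',c)
a=(f[1]+f[2]-f[0]-f[3])/2;print(np.linalg.norm(a),np.degrees(np.arctan2(a[1],a[0])));b=f[0]-f[3];print(np.linalg.norm(b),np.degrees(np.arctan2(b[1],b[0])))
k=[atz(t,*U(*p),348) for p in [(580,132),(656,152),(624,300),(546,288)]]
print(np.round(k,1));kc=np.mean(k,0);d=(k[2]+k[3]-k[0]-k[1])/2;print('cap',kc,np.linalg.norm(d),np.degrees(np.arctan2(d[1],d[0])))
# scene check
V=lambda x,y:(230+x/5-.4,180+y/5-.4)
print('cap tri',[tri(t,U(*p),s,V(*q)) for p,q in [((580,132),(222,75)),((546,288),(106,58)),((656,152),(180,98)),((624,300),(146,40))]])
m=lambda *L:np.mean(L,0)
print('shoulder elbow',atz(t,215+75/5,130+97/5,320),atz(t,215+637/5,130+130/5,320))
# bail top in scene: (325,300)
print('bail guess', tri(t,U(232,255),s,V(325,302)))
print([np.round(proj(t,atz(t,*U(*p),120)),1) for p in [(250,320)]], atz(t,*U(250,318),120), atz(t,*U(228,252),167))
E
```

```text
[[551.5  14.   10. ]
 [437.9 -43.   10. ]
 [393.7  42.1  10. ]
 [507.4 100.1  10. ]]
cradle [472.64064802  28.28694612  10.        ]
127.41152777732985 -153.1643689359599
96.70730853260791 -62.884029859741595
[[504.1 -65.1 348. ]
 [498.5 -87.3 348. ]
 [455.  -77.7 348. ]
 [458.3 -55.1 348. ]]
cap [478.98400308 -71.29344573 348.        ] 45.716530263099855 167.67531630304646
cap tri [(array([505.37988612, -64.77143942, 344.96289603]), np.float64(2.0012096803255073)), (array([453.82651849, -60.06061063, 338.97809961]), np.float64(13.684903588172755)), (array([499.91030375, -87.18012061, 343.47079212]), np.float64(1.9686953281477948)), (array([462.50878344, -71.34052662, 352.59828986]), np.float64(19.828956509455193))]
shoulder elbow [718.59926916 236.95850729 320.        ] [707.20412185  -3.77357849 320.        ]
bail guess (array([487.87531414,  35.77308226, 173.35515988]), np.float64(3.8083897754202787))
[array([325.3, 275.3])] [470.52296684  27.81250288 120.        ] [488.00011056  35.97745988 167.        ]
```

```bash
cat >> h.py <<'E'
def step(target,yaw_y=None,s=None):
    """tool shift (m) and rotvec needed for TCP target, tool x down, tool y at heading yaw_y deg"""
    T=tool(s);d=T[:3,:3].T@(np.array(target)-T[:3,3])/1000
    print('shift',np.round(d,4))
    if yaw_y is not None:
        a=np.radians(yaw_y);x=np.array([0,0,-1.]);y=np.array([np.cos(a),np.sin(a),0]);R=np.stack([x,y,np.cross(x,y)],1)
        print('rotvec',np.round(Ro.from_matrix(T[:3,:3].T@R).as_rotvec(),4))
def st():
    s=readout.read_state();T=tool(s);y=T[:3,1]
    print('t',round(s['clock'],2),'pos',np.round(s['eef_pos'],1),'yhead',round(np.degrees(np.arctan2(y[1],y[0])),2),'xax',np.round(T[:3,0],3),'F',np.round(s['wrist_force'],1),'M',np.round(s['moment'],2),'gap',round(s['finger_gap'],1),'q',np.round(s['joints'],2))
    return s
E
python3 - <<'E'
from h import *
t=cal('top');s=cal('scene')
U=lambda x,y:(290+x/7-.43,230+y/7-.43)
V=lambda x,y:(230+x/5-.4,180+y/5-.4)
for p,q in [((580,132),(222,75)),((546,288),(148,40)),((656,152),(180,98)),((624,300),(106,58))]: print('cap tri',tri(t,U(*p),s,V(*q)))
S=st();print(tool(S)[:3,:3].round(3))
step([479,-71,400],77.7);step([479,-71,400],77.7-180)
E
```

```text
cap tri (array([505.37988612, -64.77143942, 344.96289603]), np.float64(2.0012096803255073))
cap tri (array([460.33186214, -53.99131462, 345.18697265]), np.float64(4.414607633146753))
cap tri (array([499.91030375, -87.18012061, 343.47079212]), np.float64(1.9686953281477948))
cap tri (array([456.36877327, -77.0303343 , 346.20146814]), np.float64(2.9249886546588195))
t 0.45 pos [149.7 529.2 205.4] yhead 74.2 xax [-0. -0. -1.] F [-0.2 -0.2 -0.7] M [-0.02  0.03  0.05] gap 93.7 q [ 1.23  0.3   1.52  0.    1.32 -0.07]
[[-0.     0.272  0.962]
 [-0.     0.962 -0.272]
 [-1.    -0.    -0.   ]]
shift [-0.1946 -0.4879  0.4802]
rotvec [-0.0611 -0.      0.0002]
shift [-0.1946 -0.4879  0.4802]
rotvec [3.0805e+00 2.0000e-04 1.0000e-04]
```

>>> apply_moves(plan=[0, 0, 0, -0.039, -0.034, 0.034, 100, 0, 0, 0, -0.039, -0.034, 0.034, 100, 0, 0, 0, -0.039, -0.034, 0.034, 100, 0, 0, 0, -0.039, -0.034, 0.034, 100, 0, 0, 0, -0.039, -0.034, 0.034, 100])

```text
clock: 1.08
eef_pos: [267.3, 317.8, 401.9]
eef_rot: [0.993, 1.57, 0.717]
wrist_force: [0.5, -0.1, 0.8]
finger_gap: 94.2
```

>>> apply_moves(plan=[-0.012, 0, 0, 0, -0.04, 0.038, 100, -0.012, 0, 0, 0, -0.04, 0.038, 100, -0.012, 0, 0, 0, -0.04, 0.038, 100, -0.012, 0, 0, 0, -0.04, 0.038, 100, -0.012, 0, 0, 0, -0.04, 0.038, 100])

```text
clock: 1.7
eef_pos: [401.7, 76.6, 400.7]
eef_rot: [0.371, 1.57, 0.155]
wrist_force: [0.7, 0.6, 0.3]
finger_gap: 93.9
```

```bash
python3 - <<'E'
from h import *
S=st();step([479,-71,400],77.7)
E
```

```text
t 1.7 pos [401.7  76.6 400.7] yhead 77.66 xax [ 0.001  0.    -1.   ] F [0.7 0.6 0.3] M [ 0.03  0.02 -0.03] gap 93.9 q [ 0.1  -0.1   1.52  0.    1.72 -1.26]
shift [ 0.0007 -0.1276  0.1071]
rotvec [-0.0008  0.0007 -0.0003]
```

>>> apply_moves(plan=[0, 0, 0, 0, -0.042, 0.0355, 100, 0, 0, 0, 0, -0.042, 0.0355, 100, 0, 0, 0, 0, -0.0425, 0.0355, 100, 0, 0, 0, 0, 0, 0, 100])

```text
clock: 2.2
eef_pos: [478.9, -70.6, 399.3]
eef_rot: [-3.022, 1.569, 3.042]
wrist_force: [0.1, -0.0, -0.7]
finger_gap: 93.9
```

```bash
python3 - <<'E'
from h import *
S=st();c=cal('wrist');cv2.imwrite('pics/w1.png',c['image'][:,:,::-1])
T=tool(S)
t=cal('top');crop(t,290,230,110,90,7,'t3.png')
for P in [(479,-71,348),(488,36,164),(479,-71,236)]: print(P,np.round(wproj(c,T,P),1))
E
```

```text
t 2.2 pos [478.9 -70.6 399.3] yhead 77.43 xax [-0.002  0.    -1.   ] F [ 0.1 -0.  -0.7] M [ 0.   -0.05 -0.04] gap 93.9 q [-0.22  0.08  1.34 -0.    1.72 -1.57]
(479, -71, 348) [315.1 257. ]
(488, 36, 164) [407.8 191.4]
(479, -71, 236) [315.6 217.6]
```

View pics/w1.png

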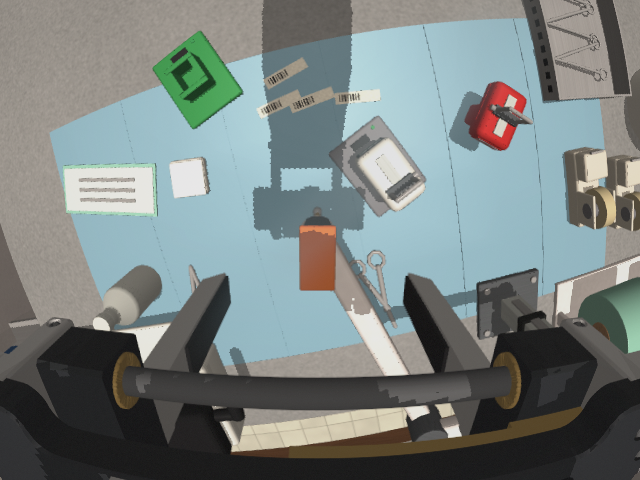

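The orange cap is centred at (317,258), against a predicted (315,257), so it is square between the fingers. The mouth side points up in the image, at (317,213). The white scanner is at (390,172), and its bail at (404,188) matches the prediction. I'm descending.

>>> apply_moves(plan=[0, 0, 0, 0.03, 0.001, 0, 100, 0, 0, 0, 0.03, 0, 0, 100, 0, 0, 0, 0.02, 0, 0, 100, 0, 0, 0, 0.01, 0, 0, 100], force=30)

```text
clock: 2.8
eef_pos: [477.9, -66.0, 310.1]
eef_rot: [2.46, 1.571, 2.245]
wrist_force: [-0.1, -0.0, 0.2]
finger_gap: 94.5
```

>>> apply_moves(plan=[0, 0, 0, 0, 0, 0, 0, 0, 0, 0, 0, 0, 0, 0, 0, 0, 0, 0, 0, 0, 0, 0, 0, 0, 0, 0, 0, 0, 0, 0, 0, 0, 0, 0, 0], force=40)

```text
clock: 3.42
eef_pos: [478.4, -67.1, 310.6]
eef_rot: [-0.124, 1.571, -0.34]
wrist_force: [-0.7, 0.4, -0.3]
finger_gap: 47.6
```

```bash
python3 - <<'E'
from h import *
S=st();c=cal('wrist');cv2.imwrite('pics/w2.png',c['image'][:,:,::-1])
E
```

```text
t 3.42 pos [478.4 -67.1 310.6] yhead 77.63 xax [ 0. -0. -1.] F [-0.7  0.4 -0.3] M [ 0.05  0.04 -0.02] gap 47.6 q [-0.22  0.09  1.53 -0.    1.52 -1.57]
```

View pics/w2.png

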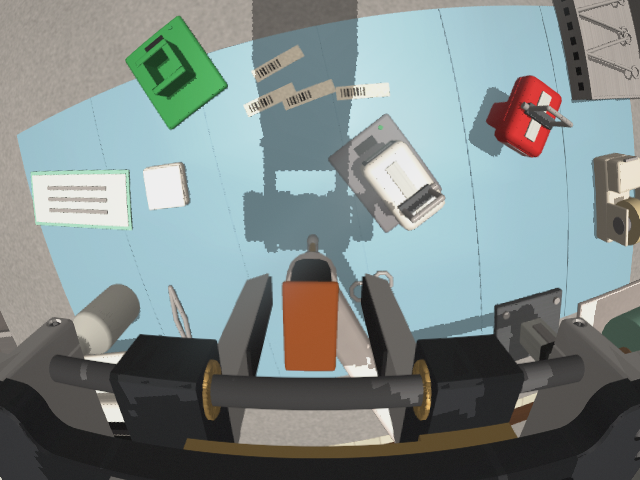

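The cap at (310,326) sits about 3 mm left of the finger midline, which is harmless because the jib is free. I'll correct that and finish closing.

>>> apply_moves(plan=[0, 0, 0, 0, -0.003, 0, 0, 0, 0, 0, 0, 0, 0, 0, 0, 0, 0, 0, 0, 0, 0, 0, 0, 0, 0, 0, 0, 0], force=40)

```text
clock: 3.98
eef_pos: [477.7, -70.0, 310.4]
eef_rot: [-3.139, 1.571, 2.929]
wrist_force: [-0.0, -0.4, 0.3]
finger_gap: 19.9
```

```bash
python3 - <<'E'
from h import *
S=st();c=cal('wrist');crop(c,220,200,200,200,4,'w3.png');T=tool(S)
for dx in(0,): 
  P=T[:3,3]+[0,0,38]; print(wproj(c,T,P))
E
```

```text
t 3.98 pos [477.7 -70.  310.4] yhead 77.63 xax [-0.  0. -1.] F [-0.  -0.4  0.3] M [-0.02  0.04 -0.04] gap 19.9 q [-0.22  0.09  1.53 -0.    1.52 -1.58]
(np.float64(315.00627079903717), np.float64(324.11339717137037))
```

View pics/w3.png

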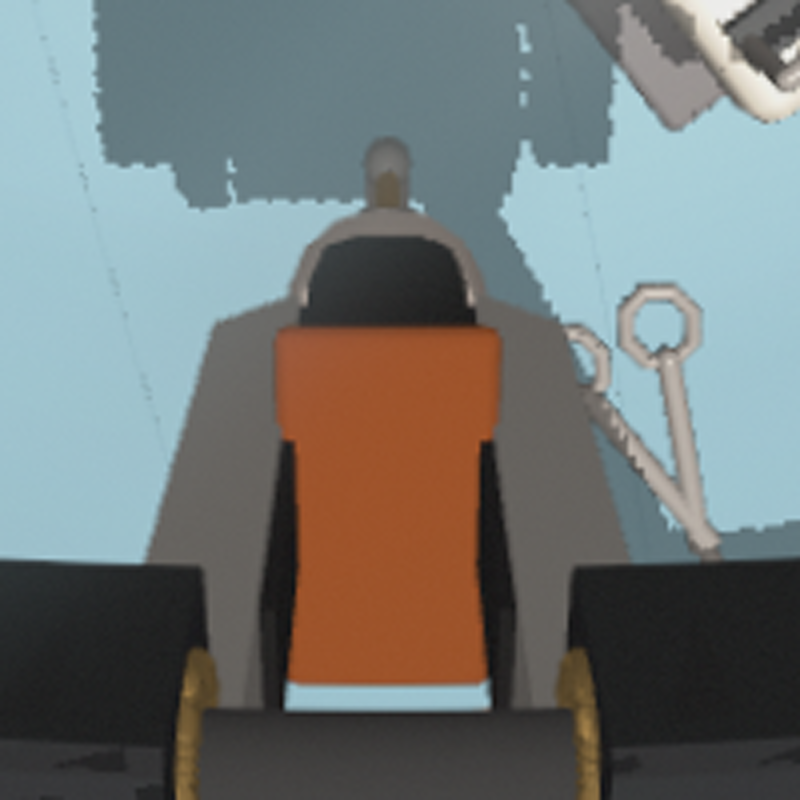

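Gripped: gap 19.9 mm, cap centred, with the hook tip and brass latch visible at crop (388,160). Next, refine the bail position with wrist, top and scene crops.

```bash
python3 - <<'E'
from h import *
S=st();c=cal('wrist');T=tool(S);crop(c,320,110,140,140,5,'w4.png')
t=cal('top');crop(t,300,250,60,50,12,'t4.png');s=cal('scene');crop(s,260,230,60,60,10,'s4.png')
ax=np.array([.892,.451,0]);bx=np.array([-.451,.892,0]);
for o in(14,17,20):
  b=np.array([472,28.3,164])+ax*o
  for k in(-17,17):print(o,k,'w',np.round((np.array(wproj(c,T,b+bx*k))-[320,110])*5),'t',np.round((np.array(proj(t,b+bx*k))-[300,250])*12),'s',np.round((np.array(proj(s,b+bx*k))-[260,230])*10))
E
```

```text
t 4.03 pos [477.7 -70.  310.4] yhead 77.64 xax [-0. -0. -1.] F [-0.3 -1.  -0.4] M [ 0.05  0.05 -0.  ] gap 20.1 q [-0.22  0.09  1.53 -0.    1.52 -1.58]
14 -17 w [467. 533.] t [350. 168.] s [319. 172.]
14 17 w [609. 422.] t [194. 245.] s [330.  94.]
17 -17 w [476. 545.] t [344. 155.] s [332. 172.]
17 17 w [617. 434.] t [187. 231.] s [342.  94.]
20 -17 w [485. 557.] t [337. 141.] s [344. 172.]
20 17 w [626. 447.] t [181. 217.] s [354.  95.]
```

View pics/w4.png

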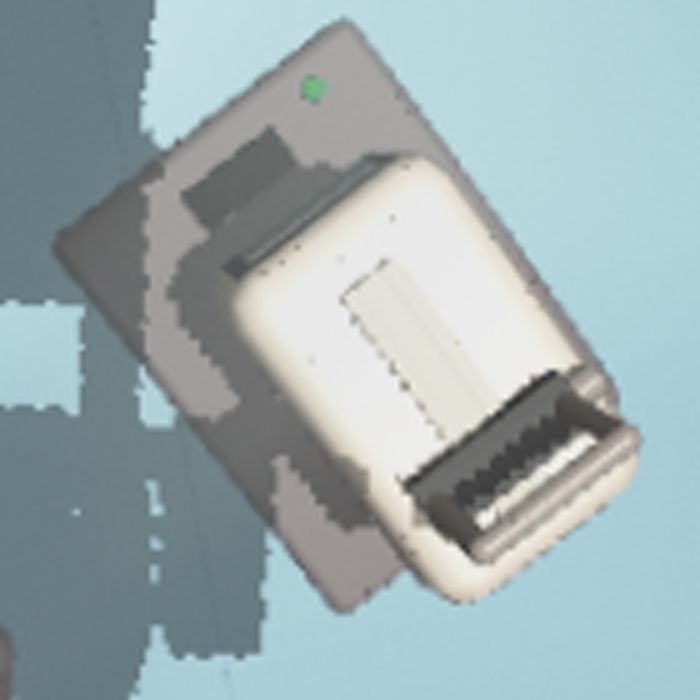

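View pics/t4.png

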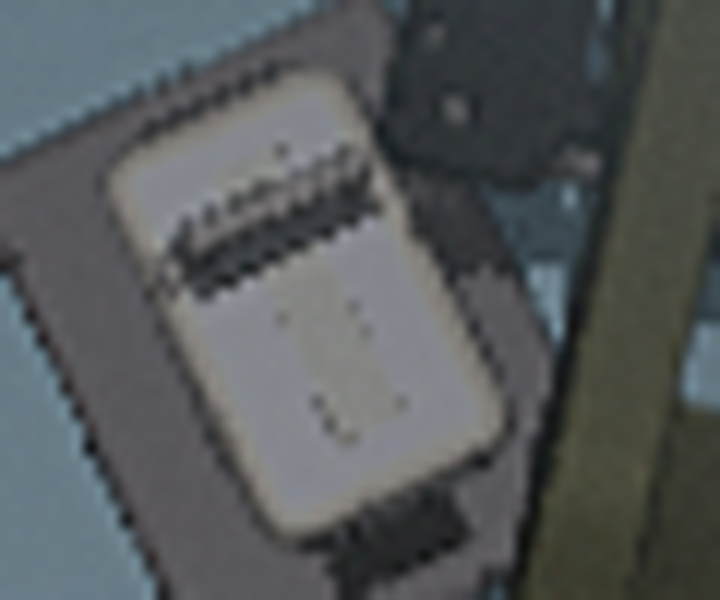

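View pics/s4.png

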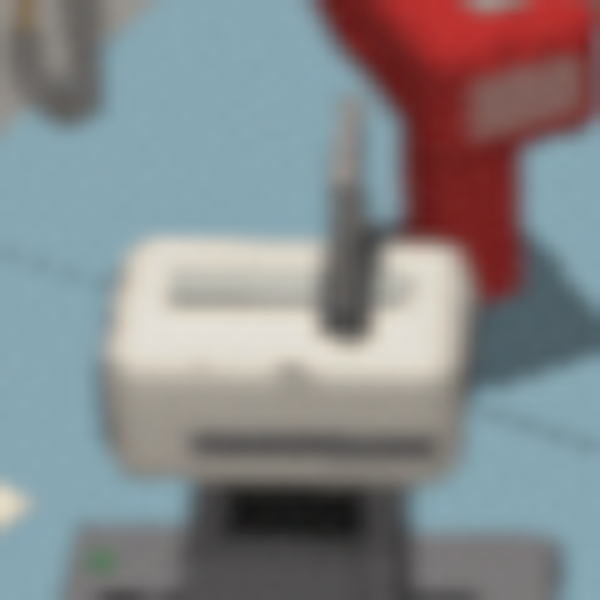

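Bail bar measured from three views: about 18 mm behind the head's centre, at (488,36,164), with bar ends at wrist crop (485,550) and (630,438). I'm turning the hook so its plane lies across the bar.

>>> apply_moves(plan=[-0.137, 0, 0, 0, 0, 0, 0, -0.137, 0, 0, 0, 0, 0, 0, -0.137, 0, 0, 0, 0, 0, 0, -0.137, 0, 0, 0, 0, 0, 0, -0.137, 0, 0, 0, 0, 0, 0])

```text
clock: 4.8
eef_pos: [477.7, -70.0, 310.4]
eef_rot: [-0.475, 1.571, -0.001]
wrist_force: [0.4, -0.8, 1.0]
finger_gap: 19.8
```

```bash
python3 - <<'E'
from h import *
S=st();step([524.5,54.5,310.4],116.8,S)
E
```

```text
t 4.8 pos [477.7 -70.  310.4] yhead 117.14 xax [ 0. -0. -1.] F [ 0.4 -0.8  1. ] M [ 0.03 -0.    0.01] gap 19.8 q [-0.22  0.09  1.53  0.    1.52 -2.27]
shift [0.     0.0894 0.0984]
rotvec [0.006 0.    0.   ]
```

>>> apply_moves(plan=[0.006, 0, 0, 0, 0.022, 0.0245, 0, 0, 0, 0, 0, 0.0225, 0.0245, 0, 0, 0, 0, 0, 0.0225, 0.0245, 0, 0, 0, 0, 0, 0.0225, 0.0245, 0, 0, 0, 0, 0, 0, 0, 0])

```text
clock: 5.42
eef_pos: [525.6, 55.5, 310.4]
eef_rot: [-0.038, 1.571, 0.428]
wrist_force: [0.1, 0.1, 1.5]
finger_gap: 19.8
```

>>> apply_moves(plan=[0, 0, 0, 0.012, 0, 0, 0, 0, 0, 0, 0.012, 0, 0, 0, 0, 0, 0, 0.012, 0, 0, 0, 0, 0, 0, 0.012, 0, 0, 0, 0, 0, 0, 0.012, 0, 0, 0])

```text
clock: 6.05
eef_pos: [525.4, 53.1, 251.2]
eef_rot: [-0.464, 1.569, -0.002]
wrist_force: [0.1, 0.2, 9.1]
finger_gap: 19.9
```

```bash
python3 - <<'E'
from h import *
S=st();step([524.5,54.5,218.4],116.8,S);c=cal('wrist');cv2.imwrite('pics/w5.png',c['image'][:,:,::-1])
E
```

```text
t 6.05 pos [525.4  53.1 251.2] yhead 116.5 xax [ 0.002 -0.    -1.   ] F [0.1 0.2 9.1] M [0.18 0.35 0.03] gap 19.9 q [ 0.03  0.22  1.52 -0.    1.4  -2.  ]
shift [ 0.0328  0.0017 -0.0002]
rotvec [-0.0053  0.0019  0.0009]
```

View pics/w5.png

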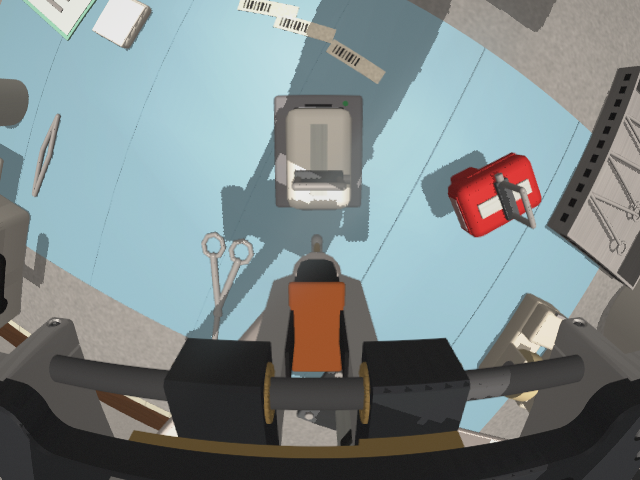

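The hook (317,243), bail (320,183) and head axis (319) line up, and the bail lies across the image. Spring pull is 9 N, with no slip.

>>> apply_moves(plan=[0, 0, 0, 0.011, 0.0005, 0, 0, 0, 0, 0, 0.011, 0.0005, 0, 0, 0, 0, 0, 0.011, 0.0005, 0, 0, 0, 0, 0, 0, 0, 0, 0])

```text
clock: 6.6
eef_pos: [524.5, 54.5, 217.7]
eef_rot: [-0.547, 1.57, -0.084]
wrist_force: [-0.2, -0.9, 8.2]
finger_gap: 19.9
```

```bash
python3 - <<'E'
from h import *
S=st();step([488.1+8,36.4+4,218.4],116.8,S);c=cal('wrist');crop(c,220,120,200,200,4,'w6.png');s=cal('scene');crop(s,240,180,120,100,6,'s6.png');T=tool(S)
print(wproj(c,T,[488.1,36.4,164]))
E
```

```text
t 6.6 pos [524.5  54.5 217.7] yhead 116.5 xax [ 0.001 -0.    -1.   ] F [-0.2 -0.9  8.2] M [0.09 0.07 0.08] gap 19.9 q [ 0.03  0.24  1.57 -0.    1.33 -2.  ]
shift [-0.0007  0.0001 -0.0317]
rotvec [-0.0052  0.0007  0.0004]
(np.float64(315.75858686215514), np.float64(194.86081107816693))
```

View pics/w6.png

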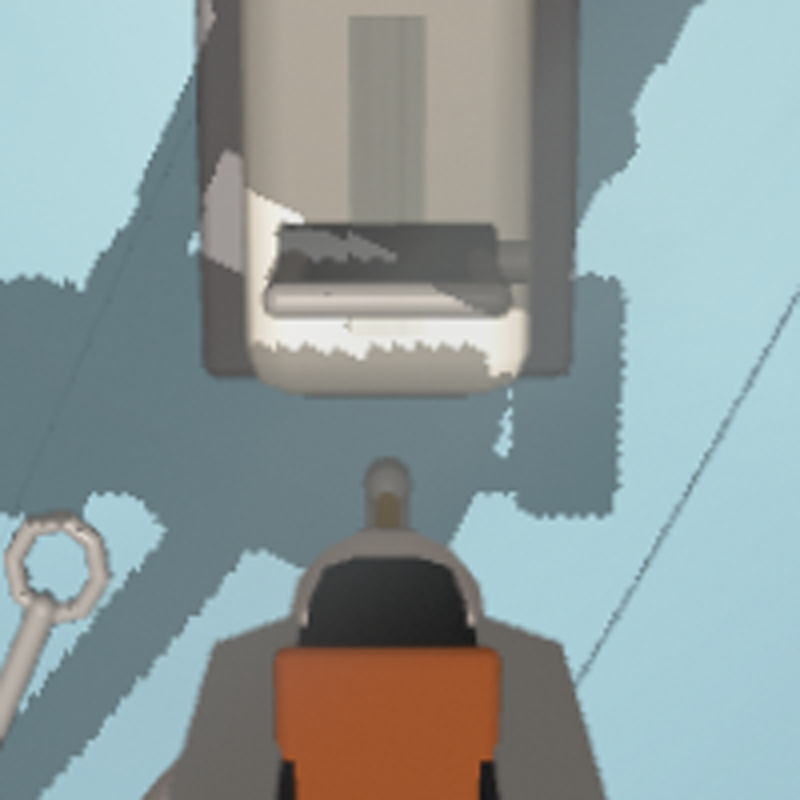

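View pics/s6.png

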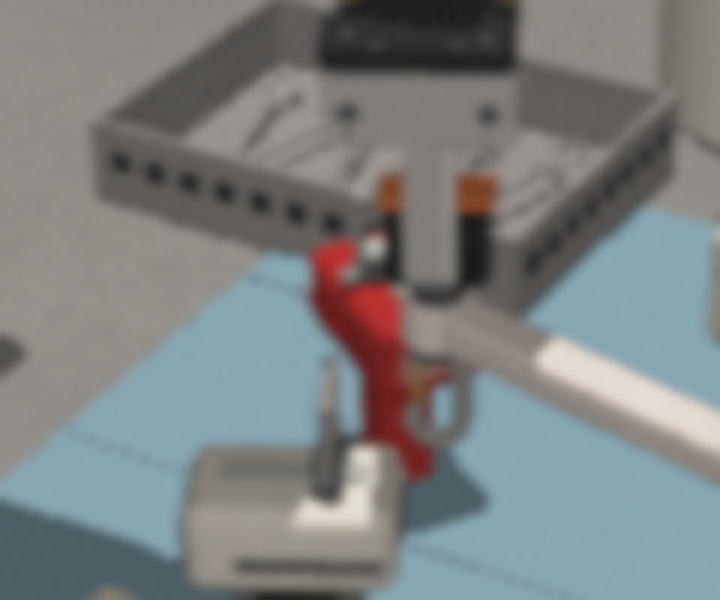

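Bail bar centre is at crop (388,300) and hook tip at (388,470), in line. I'll check the heights in the scene view by projection, then advance.

```bash
python3 - <<'E'
from h import *
s=cal('scene');k=lambda P:np.round((np.array(proj(s,P))-[240,180])*6)
ax=np.array([.892,.451,0]);h=np.array([524.5,54.5,143.3])
print('under',k(h+[0,0,-8]),'tip',k(h-ax*9.5+[0,0,13]),'barmid top',k([488.1,36.4,167]),'shankouter z20',k(h+ax*13.5+[0,0,20]))
bx=np.array([-.451,.892,0]);print([k(np.array([488.1,36.4,167])+bx*q) for q in(-17,17)])
crop(s,270,225,50,40,14,'s7.png')
print((np.array(proj(s,h+[0,0,-8]))-[270,225])*14,(np.array(proj(s,h-ax*9.5+[0,0,13]))-[270,225])*14)
E
```

```text
under [427. 441.] tip [403. 397.] barmid top [325. 373.] shankouter z20 [460. 384.]
[array([321., 397.]), array([328., 351.])]
[575.32153296 399.22477605] [519.45390229 297.42600054]
```

View pics/s7.png

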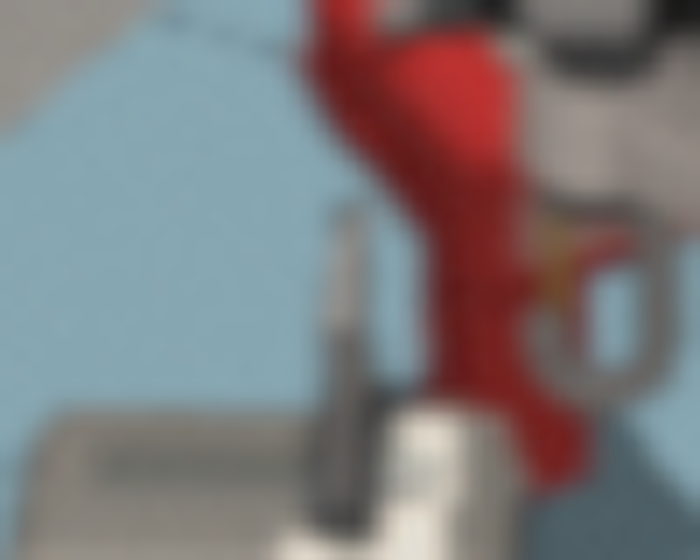

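>>> apply_moves(plan=[0, 0, 0, -0.0005, 0, -0.007, 0, 0, 0, 0, 0, 0, -0.007, 0, 0, 0, 0, 0, 0, -0.006, 0, 0, 0, 0, 0, 0, 0, 0])

```text
clock: 7.25
eef_pos: [506.6, 45.4, 219.1]
eef_rot: [-0.479, 1.569, -0.017]
wrist_force: [-0.3, -0.4, 9.5]
finger_gap: 19.7
```

>>> apply_moves(plan=[0, 0, 0, 0, 0, -0.003, 0, 0, 0, 0, 0, 0, -0.003, 0, 0, 0, 0, 0, 0, 0, 0])

```text
clock: 7.62
eef_pos: [501.4, 42.8, 219.1]
eef_rot: [-0.485, 1.569, -0.023]
wrist_force: [-0.3, 0.5, 9.4]
finger_gap: 20.0
```

>>> apply_moves(plan=[0, 0, 0, 0, 0, -0.002, 0, 0, 0, 0, 0, 0, 0, 0])

```text
clock: 7.88
eef_pos: [499.7, 42.0, 219.0]
eef_rot: [-0.473, 1.569, -0.011]
wrist_force: [-0.4, 0.3, 9.1]
finger_gap: 19.8
```

>>> apply_moves(plan=[0, 0, 0, 0, 0, -0.002, 0, 0, 0, 0, 0, 0, 0, 0])

```text
clock: 8.12
eef_pos: [497.9, 41.1, 219.0]
eef_rot: [-0.492, 1.569, -0.029]
wrist_force: [0.0, 0.4, 8.4]
finger_gap: 19.4
```

```bash
cat >> h.py <<'E'
AX=np.array([.892,.451,0]);BX=np.array([-.451,.892,0])
def rel(s):
    d=np.array(s['eef_pos'])-[488.1,36.4,164];F=np.array(s['wrist_force'])
    print('dist',round(d@AX,1),'lat',round(d@BX,1),'bar z rel hook',round(74.4-d[2],1),'F ax',round(F@AX,1),'lat',round(F@BX,1),'z',round(F[2],1))
E
python3 - <<'E'
from h import *
S=st();rel(S);c=cal('wrist');crop(c,220,120,200,200,4,'w8.png');s=cal('scene');crop(s,270,225,50,40,14,'s8.png')
E
```

```text
t 8.12 pos [497.9  41.1 219. ] yhead 116.5 xax [ 0.002 -0.    -1.   ] F [0.  0.4 8.4] M [ 0.14  0.34 -0.03] gap 19.4 q [ 0.01  0.17  1.64 -0.    1.32 -2.02]
dist 10.8 lat -0.3 bar z rel hook 19.4 F ax 0.2 lat 0.4 z 8.4
```

View pics/w8.png

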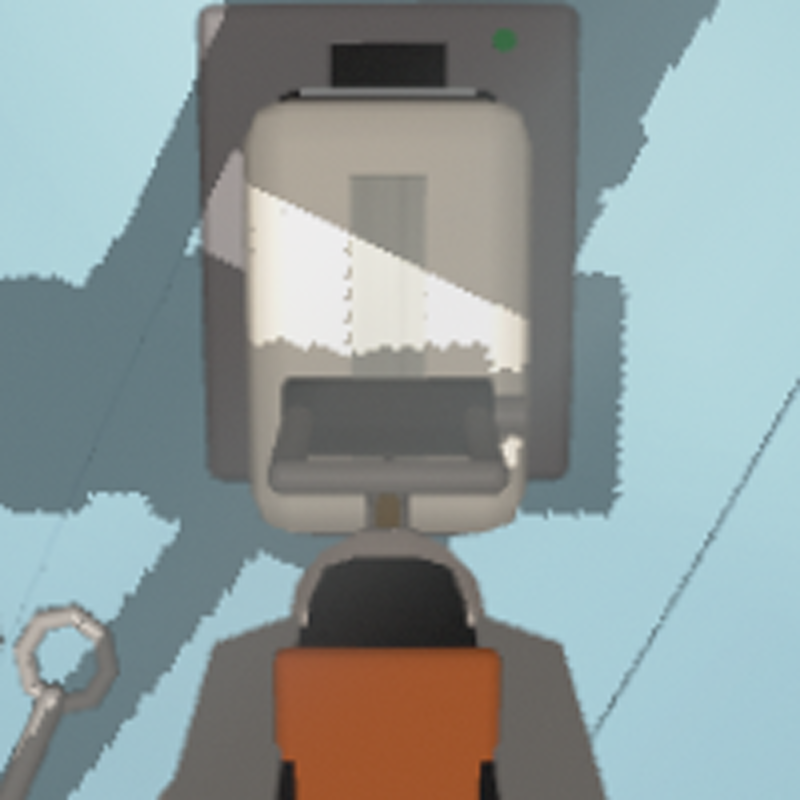

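View pics/s8.png

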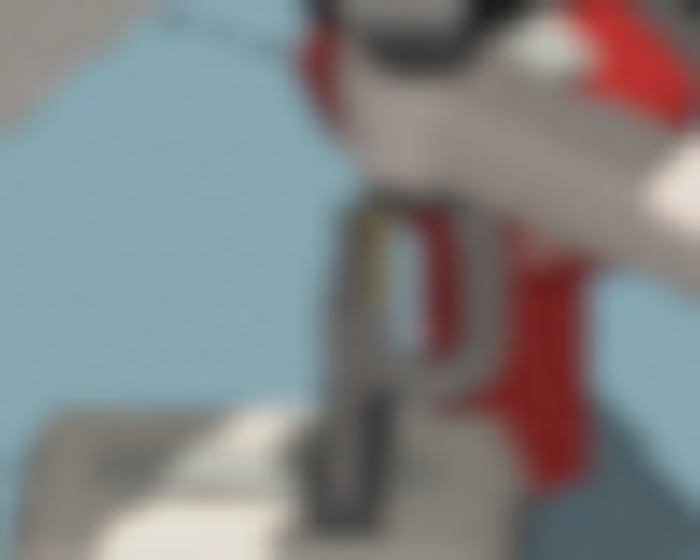

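The bar is just over the hook's point, with the brass latch close behind it and no contact force yet. I'm feeling onward in 2 mm steps.

>>> apply_moves(plan=[0, 0, 0, 0, 0, -0.002, 0, 0, 0, 0, 0, 0, 0, 0])

```text
clock: 8.48
eef_pos: [496.1, 40.2, 219.0]
eef_rot: [-0.482, 1.569, -0.02]
wrist_force: [-0.1, 0.4, 8.0]
finger_gap: 19.9
```

>>> apply_moves(plan=[0, 0, 0, 0, 0, -0.002, 0, 0, 0, 0, 0, 0, 0, 0])

```text
clock: 8.72
eef_pos: [494.3, 39.3, 219.0]
eef_rot: [-0.462, 1.569, 0.0]
wrist_force: [0.3, 0.7, 7.6]
finger_gap: 19.7
```

>>> apply_moves(plan=[0, 0, 0, 0, 0, -0.002, 0, 0, 0, 0, 0, 0, 0, 0])

```text
clock: 8.98
eef_pos: [492.5, 38.4, 219.0]
eef_rot: [-0.493, 1.569, -0.03]
wrist_force: [-0.6, -1.0, 9.5]
finger_gap: 19.8
```

```bash
python3 - <<'E'
from h import *
S=st();rel(S);c=cal('wrist');crop(c,220,120,200,200,4,'w9.png');s=cal('scene');crop(s,270,225,50,40,14,'s9.png')
S=readout.read_state();rel(S)
E
```

```text
t 8.97 pos [492.5  38.4 219. ] yhead 116.5 xax [ 0.002 -0.    -1.   ] F [-0.6 -1.   9.5] M [0.12 0.32 0.08] gap 19.8 q [ 0.    0.16  1.66 -0.    1.32 -2.03]
dist 4.8 lat -0.2 bar z rel hook 19.4 F ax -1.0 lat -0.6 z 9.5
dist 4.9 lat -0.2 bar z rel hook 19.3 F ax -0.4 lat -0.1 z 9.0
```

View pics/w9.png

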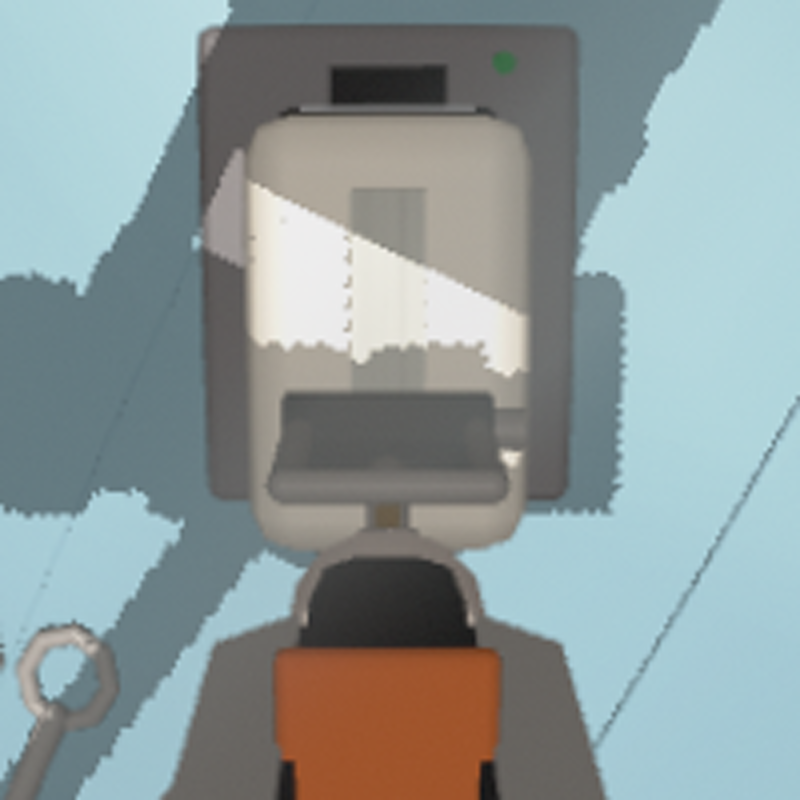

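View pics/s9.png

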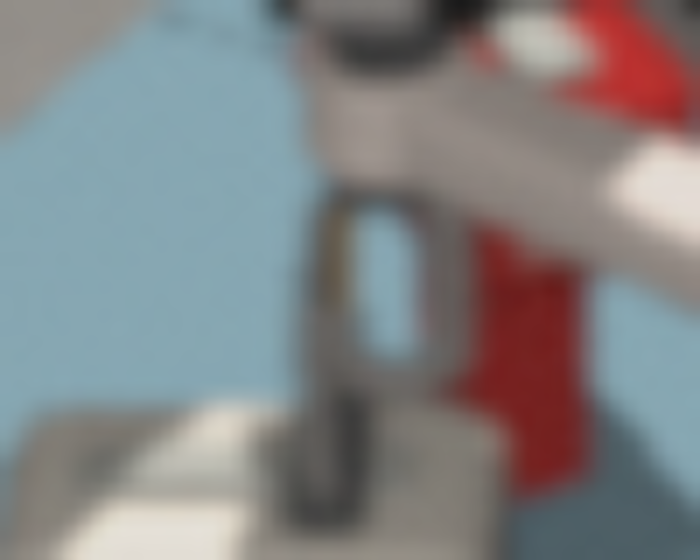

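The bar advanced only about 2 mm relative to the hook over the last 6 mm, so the loose scanner is leaning within its cradle play. Force stays near zero. I'm continuing by feel.

>>> apply_moves(plan=[0, 0, 0, 0, 0, -0.002, 0, 0, 0, 0, 0, 0, 0, 0])

```text
clock: 9.32
eef_pos: [490.8, 37.5, 219.0]
eef_rot: [-0.461, 1.569, 0.002]
wrist_force: [0.6, -0.3, 9.0]
finger_gap: 19.7
```

>>> apply_moves(plan=[0, 0, 0, 0, 0, -0.002, 0, 0, 0, 0, 0, 0, 0, 0])

```text
clock: 9.57
eef_pos: [489.0, 36.7, 219.0]
eef_rot: [-0.443, 1.569, 0.019]
wrist_force: [-0.1, 0.0, 9.8]
finger_gap: 19.4
```

>>> apply_moves(plan=[0, 0, 0, 0, 0, -0.002, 0, 0, 0, 0, 0, 0, 0, 0])

```text
clock: 9.82
eef_pos: [487.3, 35.8, 219.1]
eef_rot: [-0.41, 1.568, 0.053]
wrist_force: [1.4, 0.3, 8.5]
finger_gap: 19.5
```

```bash
python3 - <<'E'
from h import *
S=st();rel(S);c=cal('wrist');crop(c,220,120,200,200,4,'w10.png');s=cal('scene');crop(s,270,225,50,40,14,'s10.png')
S=readout.read_state();rel(S)
E
```

```text
t 9.82 pos [487.3  35.8 219.1] yhead 116.5 xax [ 0.003  0.    -1.   ] F [1.4 0.3 8.5] M [0.22 0.12 0.03] gap 19.5 q [-0.    0.15  1.67  0.    1.32 -2.04]
dist -1.0 lat -0.2 bar z rel hook 19.3 F ax 1.3 lat -0.4 z 8.5
dist -0.9 lat -0.2 bar z rel hook 19.3 F ax 2.0 lat 0.1 z 9.3
```

View pics/w10.png

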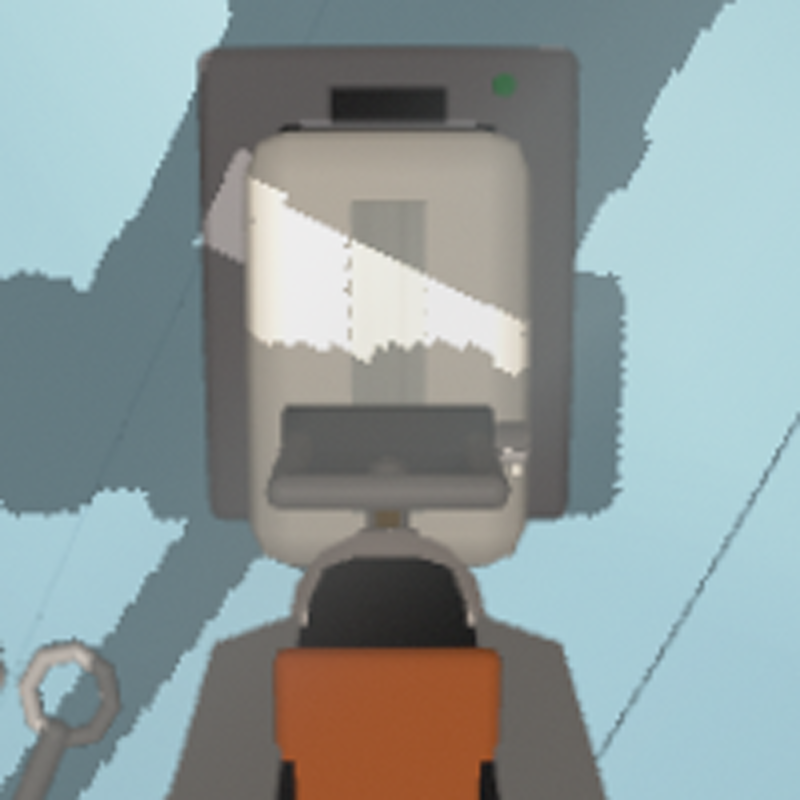

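View pics/s10.png

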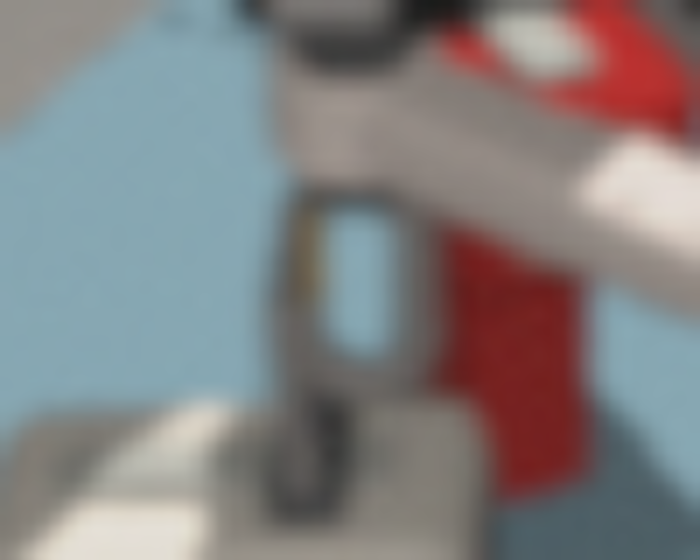

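>>> apply_moves(plan=[0, 0, 0, 0, 0, -0.002, 0, 0, 0, 0, 0, 0, 0, 0])

```text
clock: 10.18
eef_pos: [485.6, 35.0, 219.2]
eef_rot: [-0.39, 1.568, 0.072]
wrist_force: [1.7, 1.4, 9.1]
finger_gap: 19.5
```

>>> apply_moves(plan=[0, 0, 0, 0, 0, -0.002, 0, 0, 0, 0, 0, 0, 0, 0])

```text
clock: 10.42
eef_pos: [483.9, 34.1, 219.2]
eef_rot: [-0.394, 1.568, 0.068]
wrist_force: [2.3, -0.2, 9.4]
finger_gap: 19.9
```

>>> apply_moves(plan=[0, 0, 0, 0, 0, -0.002, 0, 0, 0, 0, 0, 0, 0, 0])

```text
clock: 10.68
eef_pos: [482.1, 33.2, 219.1]
eef_rot: [-0.362, 1.568, 0.101]
wrist_force: [2.2, 2.9, 9.6]
finger_gap: 19.9
```

```bash
python3 - <<'E'
from h import *
S=st();rel(S);c=cal('wrist');crop(c,220,120,200,200,4,'w11.png')
S=readout.read_state();rel(S)
E
```

```text
t 10.68 pos [482.1  33.2 219.1] yhead 116.5 xax [ 0.003  0.    -1.   ] F [2.2 2.9 9.6] M [ 0.39 -0.06 -0.03] gap 19.9 q [-0.01  0.14  1.69  0.    1.31 -2.04]
dist -6.8 lat -0.1 bar z rel hook 19.3 F ax 3.3 lat 1.6 z 9.6
dist -6.8 lat -0.1 bar z rel hook 19.3 F ax 2.8 lat -0.4 z 8.5
```

View pics/w11.png

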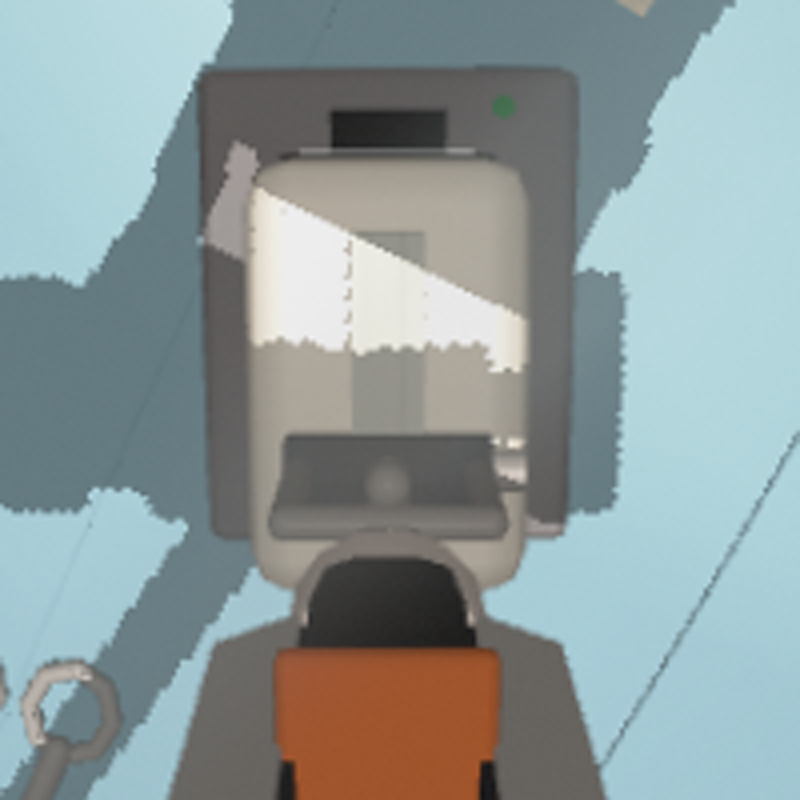

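The hook point is now visible beyond the bar at crop (388,480). The latch is giving way at about 3 N. I'll go a little further, to its stop.

>>> apply_moves(plan=[0, 0, 0, 0, 0, -0.002, 0, 0, 0, 0, 0, 0, 0, 0])

```text
clock: 10.98
eef_pos: [480.4, 32.3, 219.2]
eef_rot: [-0.378, 1.568, 0.084]
wrist_force: [2.6, 1.2, 9.9]
finger_gap: 19.7
```

>>> apply_moves(plan=[0, 0, 0, 0, 0, -0.0015, 0, 0, 0, 0, 0, 0, 0, 0])

```text
clock: 11.22
eef_pos: [479.1, 31.7, 219.3]
eef_rot: [-0.368, 1.567, 0.095]
wrist_force: [3.3, 1.7, 9.8]
finger_gap: 19.7
```

```bash
python3 - <<'E'
from h import *
S=st();rel(S);c=cal('wrist');crop(c,220,120,200,200,4,'w12.png');s=cal('scene');crop(s,270,225,50,40,14,'s12.png')
S=readout.read_state();rel(S)
E
```

```text
t 11.22 pos [479.1  31.7 219.3] yhead 116.5 xax [ 0.003  0.    -1.   ] F [3.3 1.7 9.8] M [ 0.29 -0.08  0.05] gap 19.7 q [-0.01  0.13  1.69  0.    1.31 -2.04]
dist -10.2 lat -0.1 bar z rel hook 19.1 F ax 3.7 lat 0.0 z 9.8
dist -10.1 lat -0.1 bar z rel hook 19.1 F ax 2.5 lat -0.3 z 10.6
```

View pics/w12.png

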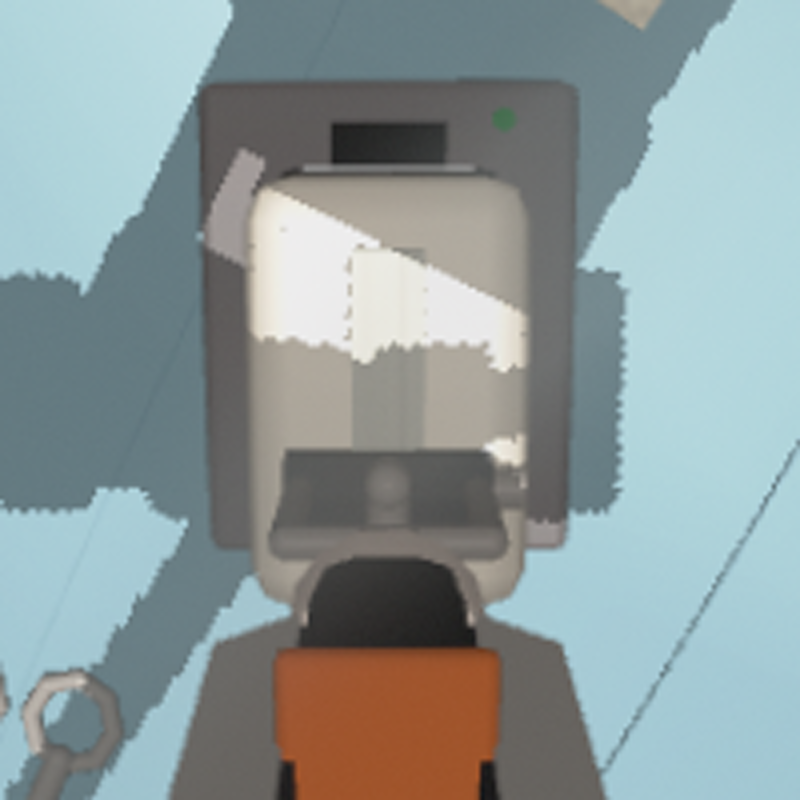

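View pics/s12.png

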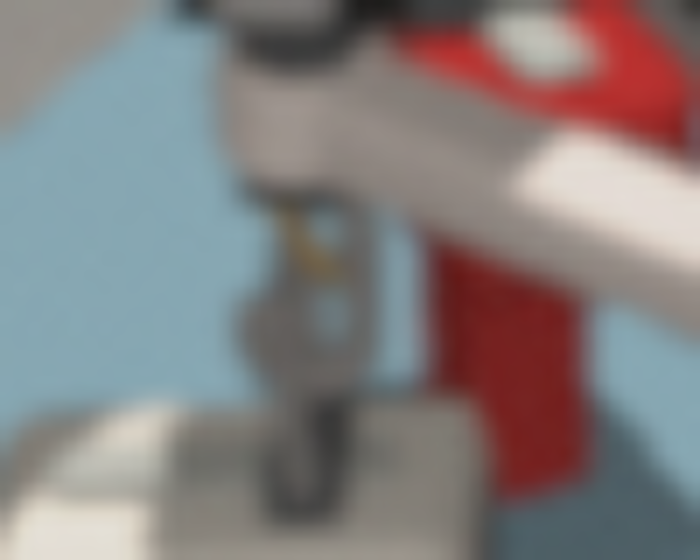

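>>> apply_moves(plan=[0, 0, 0, 0, 0, -0.001, 0, 0, 0, 0, 0, 0, 0, 0])

```text
clock: 11.58
eef_pos: [478.3, 31.3, 219.3]
eef_rot: [-0.374, 1.567, 0.089]
wrist_force: [3.3, 1.7, 9.7]
finger_gap: 19.9
```

>>> apply_moves(plan=[0, 0, 0, 0, 0, -0.001, 0, 0, 0, 0, 0, 0, 0, 0])

```text
clock: 11.82
eef_pos: [477.4, 30.8, 219.3]
eef_rot: [-0.363, 1.567, 0.099]
wrist_force: [2.8, 1.6, 9.6]
finger_gap: 19.8
```

>>> apply_moves(plan=[0, 0, 0, 0, 0, -0.001, 0, 0, 0, 0, 0, 0, 0, 0])

```text
clock: 12.08
eef_pos: [476.6, 30.4, 219.4]
eef_rot: [-0.361, 1.567, 0.101]
wrist_force: [2.8, 2.7, 11.5]
finger_gap: 19.8
```

```bash
python3 - <<'E'
from h import *
S=st();rel(S);c=cal('wrist');crop(c,220,120,200,200,4,'w13.png');s=cal('scene');crop(s,270,225,50,40,14,'s13.png')
S=readout.read_state();rel(S)
E
```

```text
t 12.07 pos [476.6  30.4 219.4] yhead 116.51 xax [ 0.004  0.    -1.   ] F [ 2.8  2.7 11.5] M [ 0.49 -0.15 -0.01] gap 19.8 q [-0.01  0.12  1.7   0.    1.31 -2.05]
dist -13.0 lat -0.1 bar z rel hook 19.0 F ax 3.7 lat 1.2 z 11.5
dist -13.0 lat -0.1 bar z rel hook 19.0 F ax 4.4 lat 0.4 z 10.7
```

View pics/w13.png

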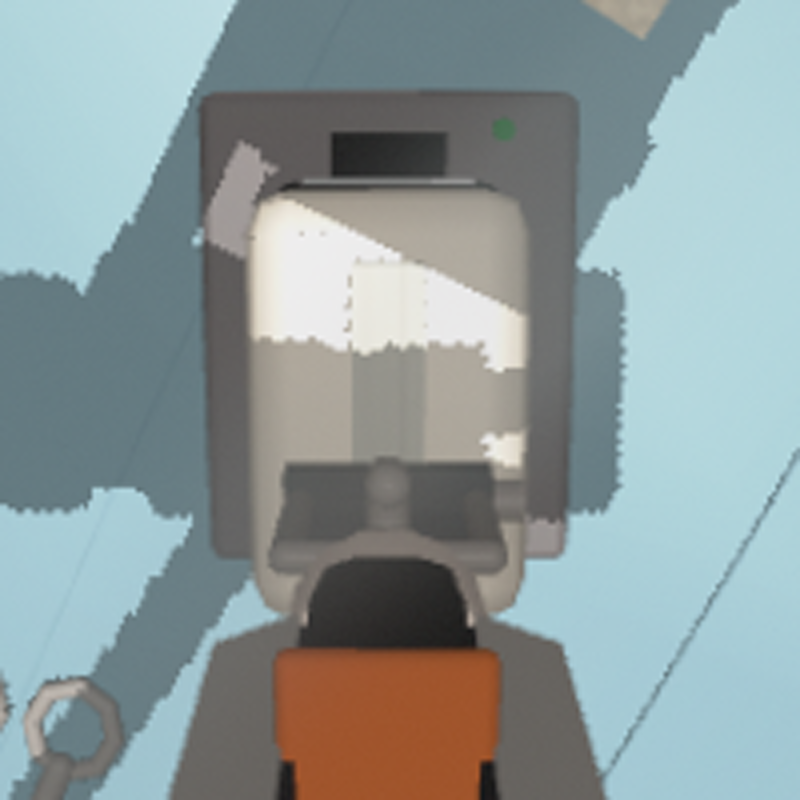

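View pics/s13.png

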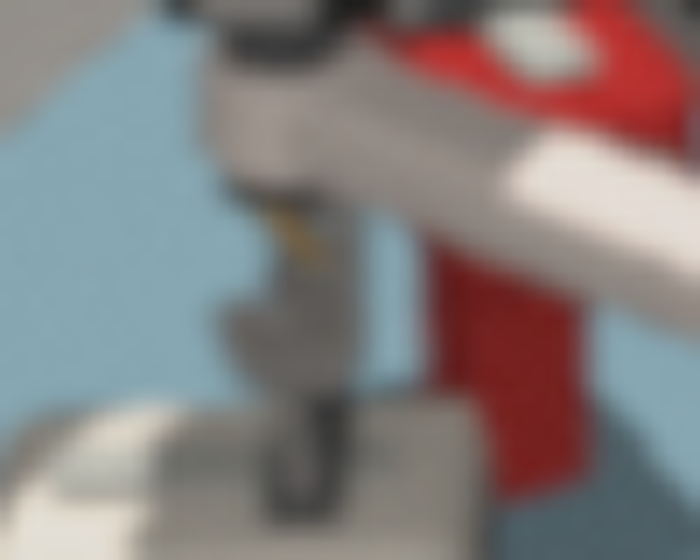

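The bar is now clearly inside the point: hook tip at scene crop (230,325) with a visible gap to the bail, latch swung in, 3–4 N. I'm letting it rise slowly so the bar drops into the bowl.

>>> apply_moves(plan=[0, 0, 0, -0.002, 0, 0, 0, 0, 0, 0, -0.002, 0, 0, 0, 0, 0, 0, -0.002, 0, 0, 0, 0, 0, 0, -0.002, 0, 0, 0, 0, 0, 0, -0.002, 0, 0, 0])

```text
clock: 12.8
eef_pos: [476.2, 30.3, 229.2]
eef_rot: [-0.439, 1.568, 0.024]
wrist_force: [2.2, 1.4, 10.2]
finger_gap: 19.9
```

>>> apply_moves(plan=[0, 0, 0, -0.002, 0, 0, 0, 0, 0, 0, -0.001, 0, 0, 0, 0, 0, 0, -0.001, 0, 0, 0, 0, 0, 0, 0, 0, 0, 0])

```text
clock: 13.3
eef_pos: [476.0, 30.2, 233.0]
eef_rot: [-0.499, 1.569, -0.036]
wrist_force: [0.3, -0.1, 9.4]
finger_gap: 20.0
```

```bash
python3 - <<'E'
from h import *
S=st();rel(S);c=cal('wrist');crop(c,220,120,200,200,4,'w14.png');s=cal('scene');crop(s,270,225,50,40,14,'s14.png')
S=readout.read_state();rel(S)
E
```

```text
t 13.3 pos [476.   30.2 233. ] yhead 116.5 xax [ 0.002 -0.    -1.   ] F [ 0.3 -0.1  9.4] M [0.12 0.28 0.01] gap 20.0 q [-0.01  0.11  1.68 -0.    1.35 -2.05]
dist -13.6 lat -0.1 bar z rel hook 5.4 F ax 0.3 lat -0.2 z 9.4
dist -13.6 lat -0.1 bar z rel hook 5.4 F ax 0.0 lat -0.1 z 8.6
```

View pics/s14.png

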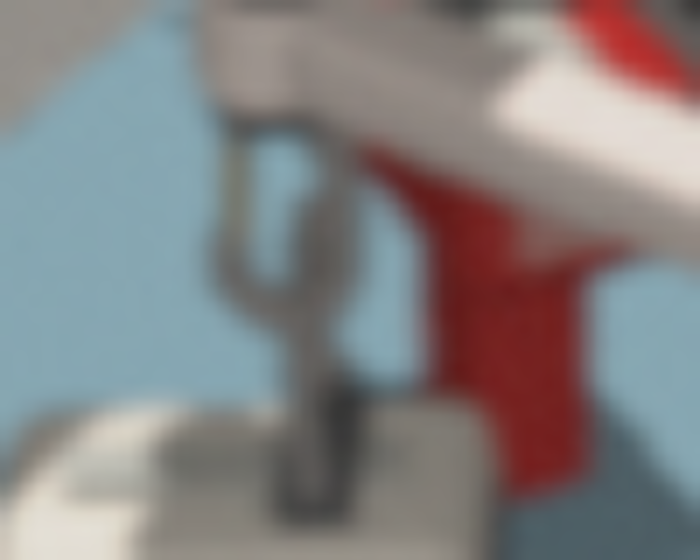

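View pics/w14.png

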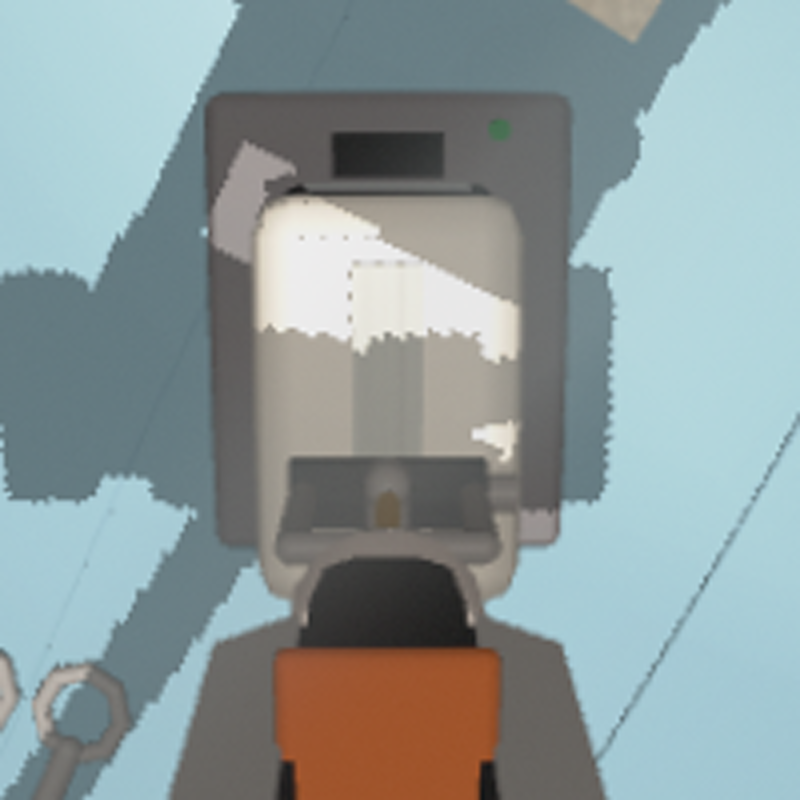

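The latch has sprung shut (brass at wrist crop (388,510), between point and bar) and lateral force is back to zero. I'm raising slowly while easing back to upright.

>>> apply_moves(plan=[0, 0, 0, -0.002, 0, 0.0015, 0, 0, 0, 0, -0.002, 0, 0.0015, 0, 0, 0, 0, -0.002, 0, 0.0015, 0, 0, 0, 0, -0.002, 0, 0.0015, 0, 0, 0, 0, -0.002, 0, 0.001, 0])

```text
clock: 14.02
eef_pos: [482.1, 33.3, 242.6]
eef_rot: [-0.543, 1.57, -0.081]
wrist_force: [-0.5, -0.2, 5.6]
finger_gap: 20.0
```

>>> apply_moves(plan=[0, 0, 0, -0.002, 0, 0.001, 0, 0, 0, 0, -0.002, 0, 0, 0, 0, 0, 0, -0.002, 0, 0, 0, 0, 0, 0, -0.002, 0, 0, 0, 0, 0, 0, -0.002, 0, 0, 0])

```text
clock: 14.65
eef_pos: [482.9, 33.7, 252.6]
eef_rot: [-0.51, 1.57, -0.048]
wrist_force: [-0.0, 0.1, 4.7]
finger_gap: 19.8
```

```bash
python3 - <<'E'
from h import *
S=st();rel(S);s=cal('scene');crop(s,240,195,100,100,6,'s15.png')
E
```

```text
t 14.65 pos [482.9  33.7 252.6] yhead 116.5 xax [ 0.001 -0.    -1.   ] F [-0.   0.1  4.7] M [ 0.1   0.21 -0.02] gap 19.8 q [-0.01  0.12  1.63 -0.    1.39 -2.04]
dist -5.8 lat -0.0 bar z rel hook -14.2 F ax -0.0 lat 0.1 z 4.7
```

View pics/s15.png

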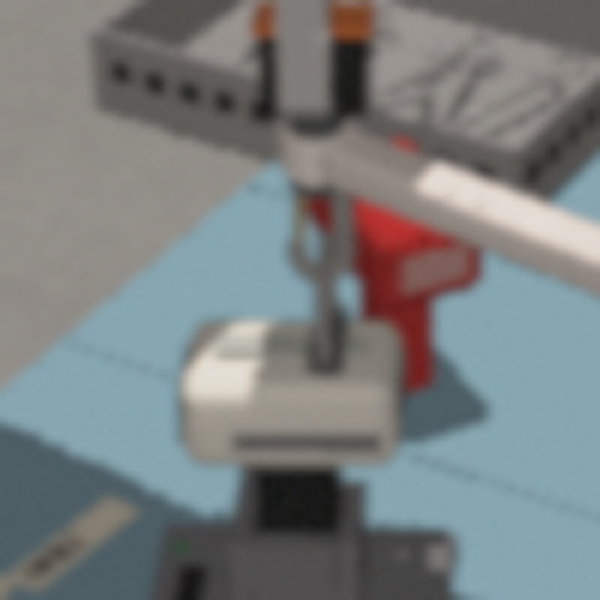

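Load transferred: vertical force fell from 9 to about 5 N. The scanner is rising freely out of the socket.

>>> apply_moves(plan=[0, 0, 0, -0.0025, 0, 0, 0, 0, 0, 0, -0.0025, 0, 0, 0, 0, 0, 0, -0.0025, 0, 0, 0, 0, 0, 0, -0.0025, 0, 0, 0, 0, 0, 0, -0.0025, 0, 0, 0])

```text
clock: 15.32
eef_pos: [482.9, 33.9, 265.0]
eef_rot: [-0.587, 1.57, -0.125]
wrist_force: [0.0, -0.5, 5.0]
finger_gap: 19.7
```

>>> apply_moves(plan=[0, 0, 0, -0.002, 0, 0, 0, 0, 0, 0, -0.002, 0, 0, 0, 0, 0, 0, -0.002, 0, 0, 0, 0, 0, 0, -0.002, 0, 0, 0, 0, 0, 0, -0.002, 0, 0, 0])

```text
clock: 15.95
eef_pos: [483.0, 34.3, 274.7]
eef_rot: [-0.606, 1.57, -0.143]
wrist_force: [-0.7, -0.4, 4.8]
finger_gap: 19.8
```

>>> apply_moves(plan=[0, 0, 0, -0.002, 0, 0, 0, 0, 0, 0, -0.002, 0, 0, 0, 0, 0, 0, -0.002, 0, 0, 0, 0, 0, 0, -0.002, 0, 0, 0, 0, 0, 0, -0.002, 0, 0, 0])

```text
clock: 16.58
eef_pos: [483.0, 34.5, 284.6]
eef_rot: [-0.805, 1.571, -0.342]
wrist_force: [1.1, 0.0, 5.1]
finger_gap: 19.6
```

```bash
python3 - <<'E'
from h import *
S=st();rel(S);s=cal('scene');crop(s,220,165,140,150,4,'s16.png')
E
```

```text
t 16.57 pos [483.   34.5 284.6] yhead 116.54 xax [ 0. -0. -1.] F [1.1 0.  5.1] M [ 0.08 -0.07  0.02] gap 19.6 q [-0.    0.1   1.58 -0.    1.46 -2.04]
dist -5.4 lat 0.6 bar z rel hook -46.2 F ax 1.0 lat -0.5 z 5.1
```

View pics/s16.png

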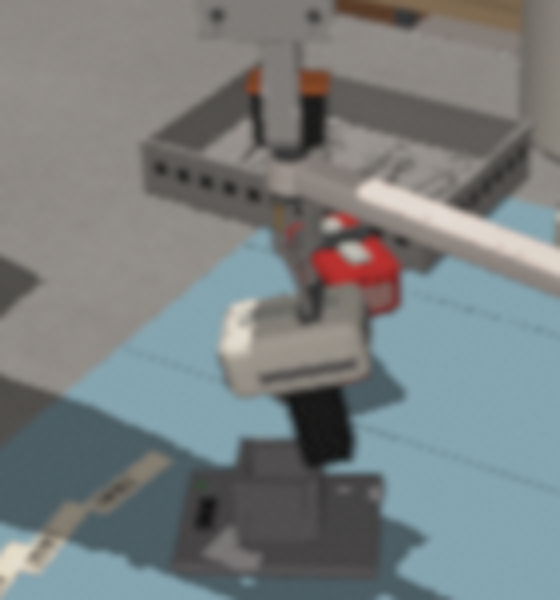

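The scanner is clear of the socket and hanging tilted, as expected from the bail offset. Up to the top stop.

>>> apply_moves(plan=[0, 0, 0, -0.002, 0, 0, 0, 0, 0, 0, -0.002, 0, 0, 0, 0, 0, 0, -0.002, 0, 0, 0, 0, 0, 0, -0.002, 0, 0, 0, 0, 0, 0, -0.002, 0, 0, 0])

```text
clock: 17.25
eef_pos: [483.0, 34.5, 294.6]
eef_rot: [-0.368, 1.571, 0.095]
wrist_force: [0.9, 0.5, 4.4]
finger_gap: 19.6
```

>>> apply_moves(plan=[0, 0, 0, -0.002, 0, 0, 0, 0, 0, 0, -0.002, 0, 0, 0, 0, 0, 0, -0.002, 0, 0, 0, 0, 0, 0, -0.0015, 0, 0, 0, 0, 0, 0, -0.0015, 0, 0, 0])

```text
clock: 17.88
eef_pos: [483.0, 34.5, 303.5]
eef_rot: [2.701, 1.571, -3.118]
wrist_force: [0.3, 0.3, 5.0]
finger_gap: 19.8
```

>>> apply_moves(plan=[0, 0, 0, -0.001, 0, 0, 0, 0, 0, 0, -0.001, 0, 0, 0, 0, 0, 0, -0.001, 0, 0, 0, 0, 0, 0, -0.001, 0, 0, 0, 0, 0, 0, 0, 0, 0, 0])

```text
clock: 18.5
eef_pos: [483.0, 34.5, 307.5]
eef_rot: [-0.98, 1.571, -0.517]
wrist_force: [-0.7, -0.4, 5.0]
finger_gap: 19.6
```

```bash
python3 - <<'E'
from h import *
S=st();rel(S)
E
```

```text
t 18.5 pos [483.   34.5 307.5] yhead 116.54 xax [ 0. -0. -1.] F [-0.7 -0.4  5. ] M [ 0.01 -0.01 -0.04] gap 19.6 q [-0.    0.09  1.54 -0.    1.52 -2.04]
dist -5.4 lat 0.6 bar z rel hook -69.1 F ax -0.8 lat -0.0 z 5.0
```

Still about 5 N upward. The last few mm go in 0.5 mm steps until the stop takes the load.

>>> apply_moves(plan=[0, 0, 0, -0.001, 0, 0, 0, 0, 0, 0, -0.001, 0, 0, 0, 0, 0, 0, -0.0005, 0, 0, 0, 0, 0, 0, 0, 0, 0, 0])

```text
clock: 19.0
eef_pos: [482.9, 34.5, 310.0]
eef_rot: [2.595, 1.571, 3.058]
wrist_force: [-0.5, 0.5, 4.8]
finger_gap: 19.7
```

>>> apply_moves(plan=[0, 0, 0, -0.0005, 0, 0, 0, 0, 0, 0, 0, 0, 0, 0])

```text
clock: 19.25
eef_pos: [482.9, 34.5, 310.4]
eef_rot: [2.687, 1.571, -3.133]
wrist_force: [-0.4, -0.0, 3.9]
finger_gap: 19.9
```

>>> apply_moves(plan=[0, 0, 0, -0.0005, 0, 0, 0, 0, 0, 0, 0, 0, 0, 0])

```text
clock: 19.5
eef_pos: [482.8, 34.5, 310.5]
eef_rot: [2.705, 1.57, -3.115]
wrist_force: [0.2, 0.4, -2.2]
finger_gap: 19.9
```

The top stop is reached: z 310.5, and the force flipped to -2 N. I'll check for swing before releasing.

>>> apply_moves(plan=[0, 0, 0, 0.0002, 0, 0, 0, 0, 0, 0, 0, 0, 0, 0, 0, 0, 0, 0, 0, 0, 0, 0, 0, 0, 0, 0, 0, 0, 0, 0, 0, 0, 0, 0, 0])

```text
clock: 20.12
eef_pos: [482.9, 34.5, 310.5]
eef_rot: [2.662, 1.57, 3.126]
wrist_force: [0.4, -0.4, -4.7]
finger_gap: 19.6
```

```bash
python3 - <<'E'
from h import *
S=st();rel(S);a=cal('scene')
for i in range(3):cal('top')
b=cal('scene');d=cv2.absdiff(a['image'],b['image'])[150:340,200:380].max(2);print((d>25).sum(),d.max())
crop(b,210,140,150,140,4,'s17.png');c=cal('wrist');cv2.imwrite('pics/w17.png',c['image'][:,:,::-1])
E
```

```text
t 20.12 pos [482.9  34.5 310.5] yhead 116.54 xax [-0.001  0.    -1.   ] F [ 0.4 -0.4 -4.7] M [ 0.07 -0.11 -0.02] gap 19.6 q [-0.    0.09  1.53  0.    1.52 -2.04]
dist -5.5 lat 0.7 bar z rel hook -72.1 F ax 0.2 lat -0.6 z -4.7
0 6
```

View pics/s17.png

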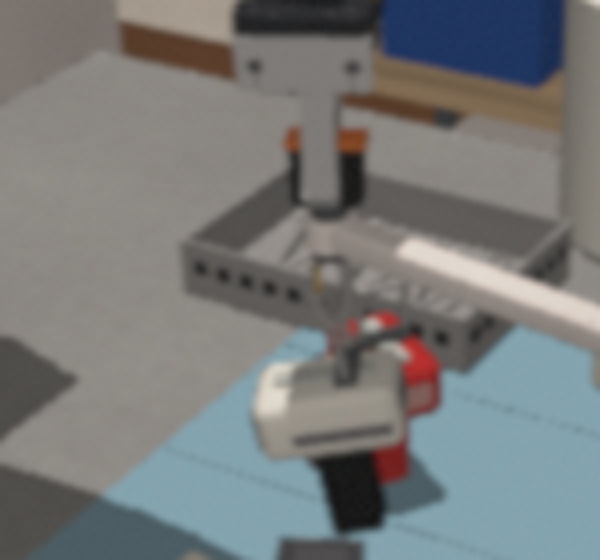

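View pics/w17.png

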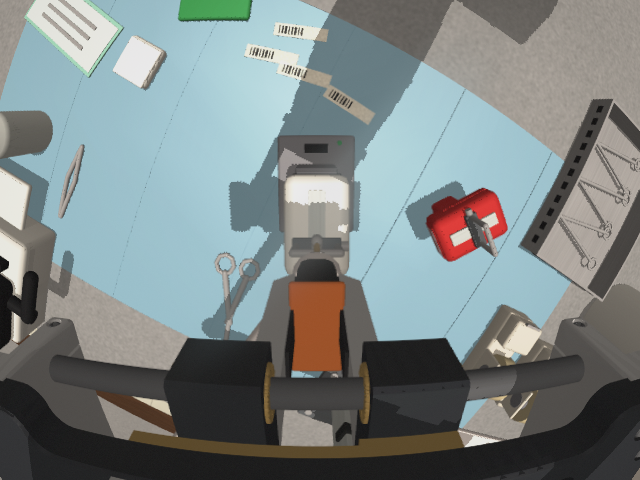

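Hanging still: no image change over 0.2 s. I'll ease the slight pull against the stop, then release.

>>> apply_moves(plan=[0, 0, 0, 0.0003, 0, 0, 0, 0, 0, 0, 0, 0, 0, 0])

```text
clock: 20.68
eef_pos: [483.0, 34.5, 310.5]
eef_rot: [-0.295, 1.571, 0.168]
wrist_force: [1.0, -0.5, -5.5]
finger_gap: 19.7
```

>>> apply_moves(plan=[0, 0, 0, 0, 0, 0, 23, 0, 0, 0, 0, 0, 0, 27, 0, 0, 0, 0, 0, 0, 35, 0, 0, 0, 0, 0, 0, 45, 0, 0, 0, 0, 0, 0, 60])

```text
clock: 21.3
eef_pos: [483.0, 34.5, 310.5]
eef_rot: [-0.566, 1.571, -0.103]
wrist_force: [0.0, 0.5, -0.4]
finger_gap: 49.0
```

```bash
python3 - <<'E'
from h import *
S=st();a=cal('wrist');crop(a,220,200,200,200,4,'w18.png')
E
```

```text
t 21.3 pos [483.   34.5 310.5] yhead 116.54 xax [ 0. -0. -1.] F [ 0.   0.5 -0.4] M [ 0.09  0.03 -0.07] gap 49.0 q [-0.    0.09  1.53 -0.    1.52 -2.04]
```

View pics/w18.png

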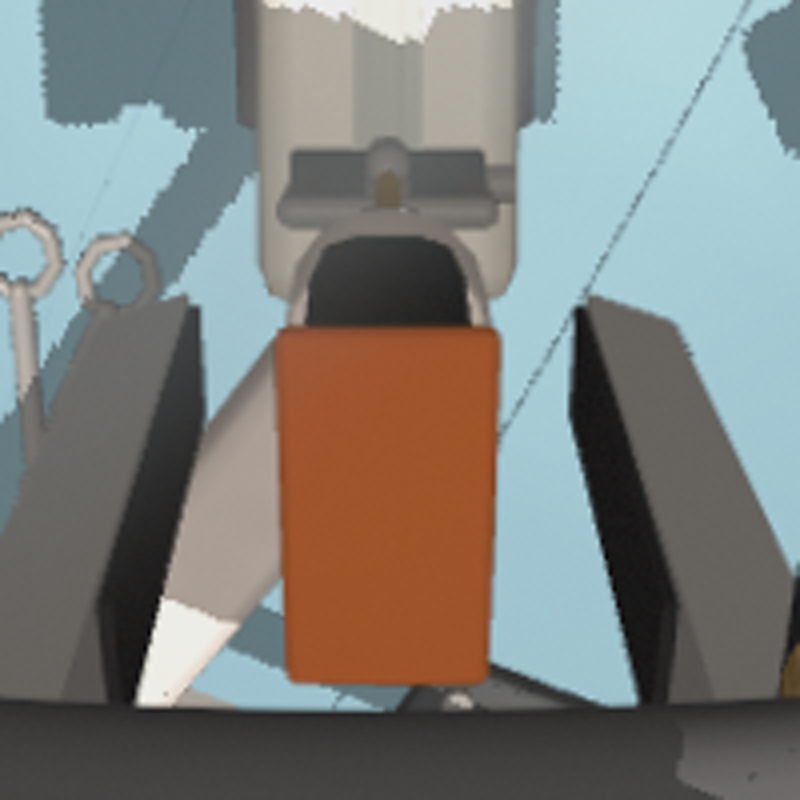

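Released: the grip is clear on both sides and nothing moved. Backing straight up.

>>> apply_moves(plan=[0, 0, 0, -0.015, 0, 0, 80, 0, 0, 0, -0.025, 0, 0, 80, 0, 0, 0, -0.03, 0, 0, 80, 0, 0, 0, -0.03, 0, 0, 80, 0, 0, 0, -0.02, 0, 0, 80])

```text
clock: 21.98
eef_pos: [482.9, 34.5, 433.0]
eef_rot: [-0.472, 1.569, -0.008]
wrist_force: [-0.1, -0.2, -0.1]
finger_gap: 75.2
```

>>> apply_moves(plan=[0, 0, 0, 0, 0, 0, 80, 0, 0, 0, 0, 0, 0, 80, 0, 0, 0, 0, 0, 0, 80, 0, 0, 0, 0, 0, 0, 80, 0, 0, 0, 0, 0, 0, 80])

```text
clock: 22.6
eef_pos: [482.9, 34.5, 430.3]
eef_rot: [2.734, 1.571, -3.086]
wrist_force: [-0.4, -0.2, 0.6]
finger_gap: 75.1
```

```bash
python3 - <<'E'
from h import *
S=st();a=cal('scene')
for i in range(4):t=cal('top')
b=cal('scene');d=cv2.absdiff(a['image'],b['image'])[100:340,200:480].max(2);print((d>25).sum(),d.max())
cv2.imwrite('pics/s19.png',b['image'][:,:,::-1]);cv2.imwrite('pics/t19.png',t['image'][:,:,::-1])
i0=cv2.imread('pics/top0.png');print(cv2.absdiff(i0,t['image'][:,:,::-1])[200:260,120:190].max(),cv2.absdiff(i0,t['image'][:,:,::-1])[195:330,420:560].max())
E
```

```text
t 22.6 pos [482.9  34.5 430.3] yhead 116.54 xax [-0. -0. -1.] F [-0.4 -0.2  0.6] M [ 0.05 -0.03  0.01] gap 75.1 q [-0.    0.09  1.26 -0.    1.79 -2.04]
0 13
14 14
```

View pics/s19.png

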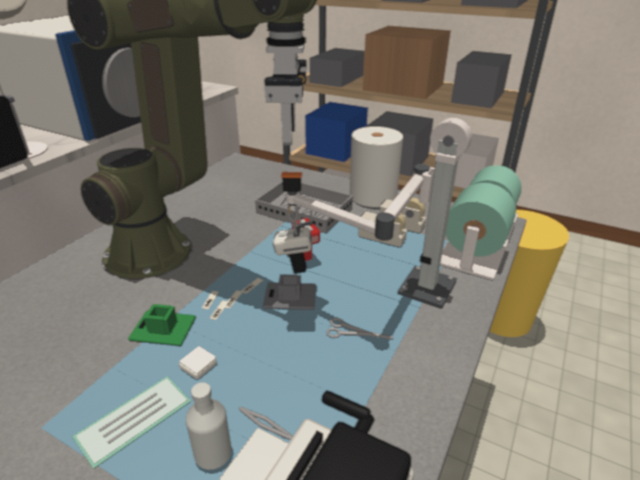

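View pics/t19.png

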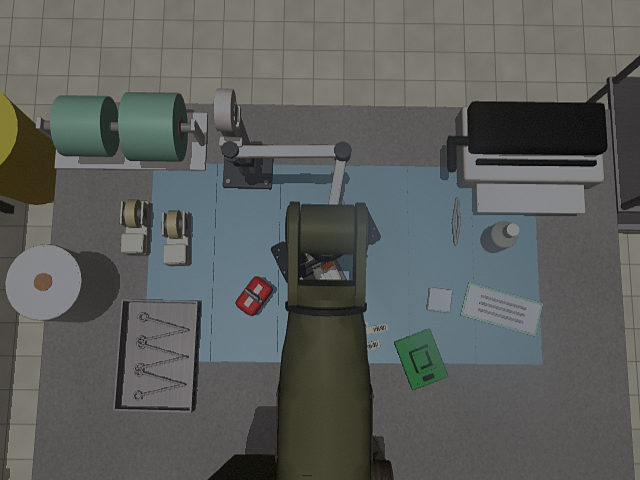

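The scanner hangs still on the hook at scene (293,245), above the empty cradle at (290,290), with the gripper clear above. The bystanders are unchanged. One height check, then hand in.

```bash
python3 - <<'E'
from h import *
b=cal('scene');print(proj(b,[483,34.5,348]))
from cell import ticket
print(ticket.sign_off())
E
```

```text
(np.float64(289.5791425649061), np.float64(172.92770882206412))
the job is handed in; nothing more can be done
None
```

The scanner now hangs still on the hook, clear of its cradle, with the retractor back at its top stop. The job was handed in at about 23 s.

I gripped the hook by its rubber block and drew it down about 91 mm. I then turned it across the bail, which sat about 18 mm behind the middle of the head. I pushed the bar through the latch in 1–2 mm steps; the push stayed at or below about 4.5 N. Wrist and scene crops showed the latch shut behind the bar. From there I let it rise slowly to the top stop, in steps of 2.5 mm or less, and released it there.

**Last checks**
- **Swing:** two scene pictures taken 0.25 s apart, after release, showed no motion.
- **Contact:** the gripper stood about 80 mm above the hook's cap and read about 0 N.
- **Bystanders:** the tape dispensers, swabs, spray bottle and tweezers showed no change in the top view. The tray and red look-alike looked unmoved by eye. The forceps were hidden by the arm from above, but looked unmoved in the scene view.
- **Height:** the force flipped at tool height 310.5 mm, the same height at which I gripped the hook at its top stop. The cap's projected pixel (290,173) came close to where I saw it by eye, about (291,178).

**Things to note**
- **Leaning:** the scanner leaned in its cradle play while the latch was pushed in.
- **Hanging angle:** it hangs tilted because the bail is off-centre.
- **Pull on the stop:** I pulled up on the top stop with about 5 N just before letting go.

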